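# Index, pin and clamp a bevel gear under the microscope

### The job

Index the bevel gear to its marked station under the microscope: turn the sloping faceplate by its black handle until the red-ringed hole stands at the red pointer, then take the lock pin from its block and push it through the plate into the bore beneath until its collar sits flat on the plate. Then swing the orange clamp lever round clockwise to its stop and let go of everything. Work in under the ring light at a slant: do not bump the microscope, and leave the spare gear, the loupe and the cleaner bottle where they are.

Things in the scene. Friction and masses are not known exactly. Their poses are not given: they have to be found in the camera images.
- bed: fixed grey bed of the indexing fixture, sloping 35 degrees, faceplate on top facing the robot's right. Origin: on the faceplate's axis, level with the plate's top face, 137 mm above the bench. x points up the slope (to the robot's left), y level along the slope (towards the robot), z square to the plate, leaning 35 degrees down-slope. Red pointer block at the lowest point of its rim, x = -87 mm
- faceplate (a joint): turn of the aluminium faceplate (156 mm across, 12 mm thick) about bed z, rad, growing clockwise seen from above; 0 = red-ringed hole exactly over the lock bore, at the red pointer. Turns against light friction (0.15 N m), stays where left. Eight 14 mm through holes, 45 degrees apart, 62 mm from its centre; a bevel gear 60 mm across with nut, 41 mm high, is fixed at its centre
- red_hole (a point): centre of the red-ringed hole (14 mm across) at the faceplate's top face; its axes turn with the plate, z square to the plate
- handle_grip (a point): grip point of the faceplate's black handle: a round post 14 mm across, 48 mm tall, square to the plate, 64 mm from the plate's centre and, seen from above, 67.5 degrees clockwise from the red-ringed hole. The point is on its axis, 30 mm above the plate. Axes turn with the plate, z as bed z
- lock_bore (a point): centre of the fixed lock bore (14 mm across; it runs from 14 to 44 mm below the plate's top face), taken at the level of the plate's top face, 62 mm straight down the slope from the plate's centre; axes as the bed's, z along the bore
- lock_pin: loose lock pin, 86 mm long, about 90 g, upright in its block. Origin: its tip; z along its axis to the head. Shank 12 mm across, 44 mm long, its first 11 mm tapering to a 6 mm nose; collar 26 mm across, from 44 to 48 mm; round black head 20 mm across, from 48 to 86 mm, yellow end. Home, collar flat on the plate, its tip is 44 mm below the plate's top face
- pin_grip (a point): on the lock pin's axis in the middle of the head, 70 mm from the tip; z along the pin to the head
- pin_block: fixed aluminium block 56 x 106 x 50 mm tall on the bench; origin under its centre. The pin stands in a blind bore (14 mm across, 46 mm deep) 26 mm towards the block's -y, its collar on the block's top; six thin gauge pins stand 14 mm proud on the +y half
- clamp (a joint): turn of the clamp lever about an axis parallel to bed z, rad; 0 = released (lever points along bed -y, away from the robot), grows clockwise seen from above, 1.40 = stop, clamped (lever points nearly straight down the slope). Light friction (0.12 N m), stays where left. Pivot at bed x = 25, y = -92 mm; the knob stands 60 mm from it
- clamp_knob (a point): grip point of the clamp lever's orange knob: round, 15 to 18 mm across, square to the plate, from 24 to 72 mm above the plate's level; this point is on its axis at 55 mm. The lever's arm meets the knob below 34 mm. Axes turn with the lever, z as bed z
- ring_light (a point): centre of the underside of the microscope's level ring light (114 mm across, 18 mm thick, 237 mm above the bench); the lens body above it, 54 mm across at most, ends 337 mm above the bench. A tool held upright over the lock bore would strike the ring light; one slanted like the bed passes on its down-slope side. z up
- microscope: the fixed digital microscope with ring light, arm and column (24 mm across, 350 mm tall, at x = 135, y = -115 mm). It shares the yaw of the station: granite base 330 x 340 x 30 mm, fixture and microscope. Origin: on the bench under the faceplate's centre; x level towards the upper side of the slope, y as bed y, z up
- spare_gear: loose bevel gear lying on the bench, 60 mm across, 24 mm high; origin under its centre. Bystander
- loupe: loose black loupe standing on the bench, 42 mm across, 42 mm high; origin under its centre. Bystander
- cleaner: loose orange bottle with a white cap, 48 mm across, 115 mm high, upright; origin under its centre. Bystander

How it is judged:
By the outcome, as a careful person would: the job done as asked, in the order asked, and still so for the second after the job is handed in, with the robot touching nothing.
It also fails if it takes over 72 s, if anything falls off the work surface, if the arm or the gripper's body presses on something with over 40 N, if the wrist force passes 120 N, or if a joint passes its speed limit or range.

### The arm

A 6-joint arm with a two-finger parallel gripper is mounted at the origin on the work surface. World frame = base frame: x ahead of the robot, y to its left, z up, the work surface at z = 0. Lengths are in mm, angles in rad, forces in N, time in s.
With the tool pointing down it reaches from about 350 to 875 mm from the base axis. Payload 4.2 kg.
Tool frame: the origin (TCP) lies midway between the tips of the shut fingers; the grasp point (between the pads) lies 19 mm behind it (arm.grip_point_offset is the distance from the TCP to the grasp point, in mm); z points along the fingers, x is the direction in which the jaws open and shut, and the axes are right-handed (so a half turn about z gives the same grasp; the last joint's range is limited). The gripper opens to 85 mm and grips with 20 to 120 N. Pads are 22 mm wide; open, the fingers measure 114 mm over their backs; the gripper's body (76 mm by 85 mm) begins 54 mm behind the grasp point. The pads swing forward as they close: fully open they stand 13 mm farther back than shut.
Start: joints at [-0.899, 0.385, 0.008, 0, -1.194, -0.259], TCP at [250.747, -572.473, 231.312] pointing down, gripper open.
Joint ranges: [-3.14, 3.14], [-1.21, 2.06], [-1.07, 1.41], [-3.16, 2.05], [-2.99, -0.16], [-3.1, 3.1]. Speed limits (rad/s): [2.79, 2.79, 3.14, 3.14, 3.14, 3.14].

### API

Orientations are given as a unit quaternion [x, y, z, w].
In Python, from bench import arm gives the robot as it stands.
- The arm moves only by the tool move_arm, never from a script. Its argument "targets" is a list of rows, each a list of 7 numbers: the shift along the tool's x, y, z in cm, then the turn, a rotation vector about the tool's x, y, z in degrees, then the closure in counts, from 0 (fully open) to 255 (shut). In form: [[x, y, z, wx, wy, wz, grip], ...]. A call has 1 to 20 rows; each row is the pose to reach, as a shift and turn from the pose commanded when the call began, along the tool's axes at that moment; what a row does not reach only later rows make up. A row lasts 1/8 s, in which the tool goes at most 62.5 mm and 10.7 degrees, less where a joint would pass 70% of its speed; a pose out of reach is approached as far as the arm can. A call with a gripper value outside its range is refused whole. The fingers move at their own pace and stop on an object; the grip force is fixed at half the most. Time passes only in rows, so rows that repeat a pose let the fingers close. It gives the time, the measured TCP pose, the force and the opening at its end, in the units of the state.
- arm.read_state(): the state, without advancing time (a new reading comes with each control period).
- arm.get_image(name): name is "side" or "top"; returns (picture, depth): 420x560x3 uint8, blue, green, red; 420x560 float32, mm along the optical axis (not along the pixel's ray), 0 where there is no reading.
- arm.camera_params(name): a dict with "mtx" (3x3 intrinsics, pixels), "world_to_cam" (4x4, takes a point from world to camera coordinates). Camera axes: x right, y down, z forward; pixel columns grow to the right and rows downward; lengths in mm; the calibration is good to about 2 mm. A picture is of the moment at which its call begins. camera_params takes no time and is no camera call.
- arm.job_done(): hands the job in, once; it reports no verdict.
Trained networks look in the newest picture that a camera, given by its name, has taken for a name from the list of things; names that differ only in an ending like _2 or _b are one class to them, and where a whole thing is asked for, a point or a joint stands for the part that bears it (a point fixed in the world has none). Each returns a list of dicts, best first, with "score" (0 to 1); they miss things now and then, are a little off and sometimes report something else, mostly with a low value. They report only what shows in the picture. A call takes as long as a camera call.
- arm.search_frame(thing, camera): "bbox" ([left, top, right, bottom] in pixels, round what is visible of it).
- arm.tip_of(thing, camera): "uv" ([column, row] in pixels: a listed point, or the origin of a listed thing).
The state is a dict: "clock": time; "joints": joint angles; "joint_vel": joint speeds; "joint_efforts": joint torques, N m; "position": TCP position; "ee_rot": TCP orientation; "contact_force": force on the tool from outside, world axes, zero at the start; "wrist_torque": the same for the moment, N m; "gripper_width": finger opening in mm.
Only numpy, scipy, OpenCV 4.12 (cv2) and the standard library are available. Lean on these libraries where they do the work, as an engineer would, in place of code of your own. Each camera call takes 0.05 s, during which the arm holds its last target.

## Working session

There is one attempt and no reset: what is moved stays moved. The work goes in short steps, Python scripts to look and compute and a tool call to move; the robot and the scene stay as the last step left them, time stands still between calls to the robot, and variables do not carry over. Pictures are saved under pics/ and viewed, and the job is handed in when it is done.

Besides the shell and the picture viewer there is one more tool, called by a JSON object that holds its "method" and its "body", one argument or row to a line. move_arm: Moves the arm, as the interface text tells. Its arguments: {"type":"object","properties":{"targets":{"type":"array","items":{"type":"array","items":{"type":"number"}}}},"required":["targets"]}

```bash
ls; mkdir -p pics; python3 - <<'E'
from bench import arm
import cv2,numpy as np
s=arm.read_state();print(s)
for c in("side","top"):
    im,d=arm.get_image(c);cv2.imwrite(f"pics/{c}0.png",im);np.save(f"{c}_d0.npy",d);print(arm.camera_params(c))
    for t in["bed","faceplate","red_hole","handle_grip","lock_bore","lock_pin","pin_grip","pin_block","clamp_knob","ring_light","microscope","spare_gear","loupe","cleaner"]:
        r=arm.tip_of(t,c);print(c,t,[(np.round(q["uv"],1).tolist(),round(q["score"],2), float(d[min(419,max(0,int(q["uv"][1]))),min(559,max(0,int(q["uv"][0])))])) for q in r[:2]])
E
```

```text
pics
{'clock': 0.0, 'joints': array([-8.99438490e-01,  3.85535205e-01,  6.58920520e-03, -4.93206143e-04,
       -1.19397284e+00, -2.58589097e-01]), 'joint_vel': array([ 0.0008801 , -0.00131191,  0.00016322,  0.00046815,  0.00165824,
        0.00021021]), 'joint_efforts': array([-1.44280248e-04, -3.92287016e+01,  1.88402957e+01,  4.18639988e+00,
       -4.59456991e-03, -1.48598343e-05]), 'position': array([ 250.48610017, -571.96151275,  230.22098926]), 'ee_rot': array([ 5.47274576e-01,  8.36952424e-01,  5.51802341e-04, -9.35048893e-04]), 'contact_force': array([-0.51946441, -0.34266207, -0.34558055]), 'wrist_torque': array([-0.0280845 , -0.00073497,  0.03153411]), 'gripper_width': 85.45207107802189}
{'mtx': array([[476.32527937,   0.        , 276.86261092],
       [  0.        , 476.32527937, 213.13945523],
       [  0.        ,   0.        ,   1.        ]]), 'world_to_cam': array([[-8.60165016e-01, -5.09781215e-01, -1.54679430e-02,
         4.92256467e+02],
       [-3.09140886e-01,  5.45262308e-01, -7.79179651e-01,
         2.71489107e+02],
       [ 4.05645236e-01, -6.65441303e-01, -6.26609779e-01,
         1.21776250e+03],
       [ 0.00000000e+00,  0.00000000e+00,  0.00000000e+00,
         1.00000000e+00]])}
side bed [([274.0, 224.7], 0.68, 1274.9942626953125)]Traceback (most recent call last):
  File "<stdin>", line 7, in <module>
ValueError: it knows: bed, clamp_knob, cleaner, handle_grip, lock_bore, lock_pin, loupe, microscope, pin_block, pin_grip, red_hole, ring_light, spare_gear
```

```bash
python3 - <<'E'
from bench import arm
import cv2,numpy as np
for c in("side","top"):
    im,d=arm.get_image(c);cv2.imwrite(f"pics/{c}1.png",im);np.save(f"{c}_d1.npy",d);P=arm.camera_params(c)
    print(P)
    K=P["mtx"];T=np.linalg.inv(P["world_to_cam"])
    for t in["bed","red_hole","handle_grip","lock_bore","lock_pin","pin_grip","pin_block","clamp_knob","ring_light","microscope","spare_gear","loupe","cleaner"]:
        for q in arm.tip_of(t,c)[:2]:
            u,v=q["uv"];z=float(d[min(419,max(0,int(round(v)))),min(559,max(0,int(round(u))))])
            w=T@np.array([(u-K[0,2])/K[0,0]*z,(v-K[1,2])/K[1,1]*z,z,1])
            print(c,t,np.round([u,v],1),round(q["score"],2),np.round(w[:3],1))
E
```

```text
{'mtx': array([[476.32527937,   0.        , 276.86261092],
       [  0.        , 476.32527937, 213.13945523],
       [  0.        ,   0.        ,   1.        ]]), 'world_to_cam': array([[-8.60165016e-01, -5.09781215e-01, -1.54679430e-02,
         4.92256467e+02],
       [-3.09140886e-01,  5.45262308e-01, -7.79179651e-01,
         2.71489107e+02],
       [ 4.05645236e-01, -6.65441303e-01, -6.26609779e-01,
         1.21776250e+03],
       [ 0.00000000e+00,  0.00000000e+00,  0.00000000e+00,
         1.00000000e+00]])}
side bed [272.4 223.7] 0.97 [532.   86.5 161.7]
side bed [362.6 179.4] 0.32 [ 439.6 -330.5   84.8]
side handle_grip [272.  210.8] 0.92 [512.2 118.2 235.5]
side lock_bore [284.2 225.5] 0.59 [535.   18.8 104.1]
side lock_pin [361.3 194.9] 0.4 [ 425.7 -295.1   49.5]
side pin_grip [362.6 180.3] 0.67 [ 440.4 -333.9   78.9]
side pin_grip [268.1 195.1] 0.16 [539.3  91.7 257.6]
side pin_block [359.7 202.6] 0.74 [ 417.4 -264.3   41.5]
side clamp_knob [236.  186.6] 0.43 [683.5  33.4 197.1]
side ring_light [268.  198.2] 0.65 [536.5  97.  252.3]
side spare_gear [250.5 221.2] 0.72 [577
[... 638 characters left out ...]
00000000e+00,  0.00000000e+00,
         1.00000000e+00]])}
top bed [265.  215.8] 0.97 [527.4  57.6 261.8]
top handle_grip [283.9 202.5] 0.97 [ 340.1   27.7 1475.3]
top lock_bore [279.8 219.7] 0.68 [541.4  21.3 106.3]
top lock_pin [407.1 260.6] 0.6 [ 440.3 -333.2   53.9]
top pin_grip [412.7 259.9] 0.51 [ 439.7 -338.4   93.1]
top pin_block [397.8 260.4] 0.81 [ 440.6 -307.9   52.3]
top clamp_knob [275.5 160.2] 0.68 [686.6  35.1 180.5]
top clamp_knob [263.8 214.7] 0.53 [531.2  60.7 254.5]
top ring_light [256.1 210.5] 0.77 [527.6  76.  337.2]
top spare_gear [403.  190.6] 0.78 [ 644.9 -334.3   20.4]
top loupe [137.5 274.8] 0.78 [389.5 413.   47. ]
top cleaner [117.7 191.7] 0.94 [618.8 475.5  69. ]
```

View pics/side1.png

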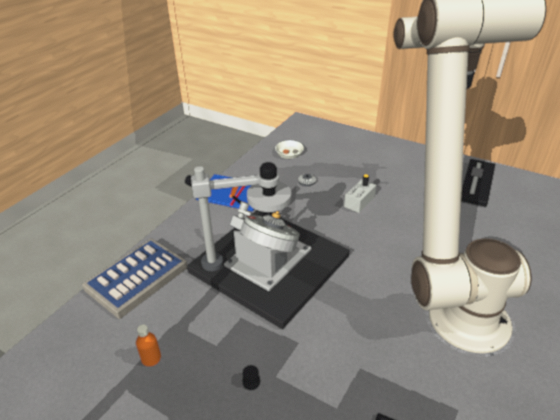

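View pics/top1.png

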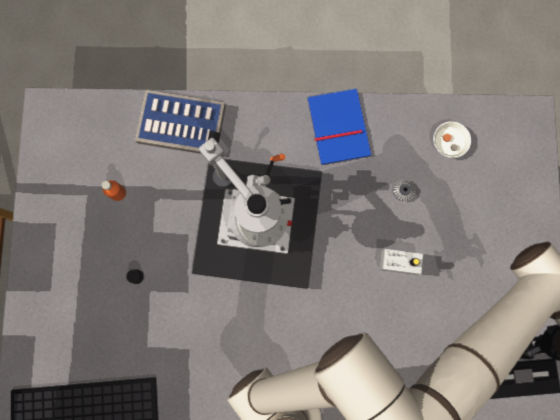

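```bash
python3 - <<'E'
import cv2
a=cv2.imread("pics/top1.png")[130:300,180:440];cv2.imwrite("pics/topz.png",cv2.resize(a,None,fx=3,fy=3,interpolation=cv2.INTER_CUBIC))
a=cv2.imread("pics/side1.png")[150:320,180:390];cv2.imwrite("pics/sidez.png",cv2.resize(a,None,fx=3.5,fy=3.5,interpolation=cv2.INTER_CUBIC))
E
```

```text
(no output)
```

View pics/topz.png

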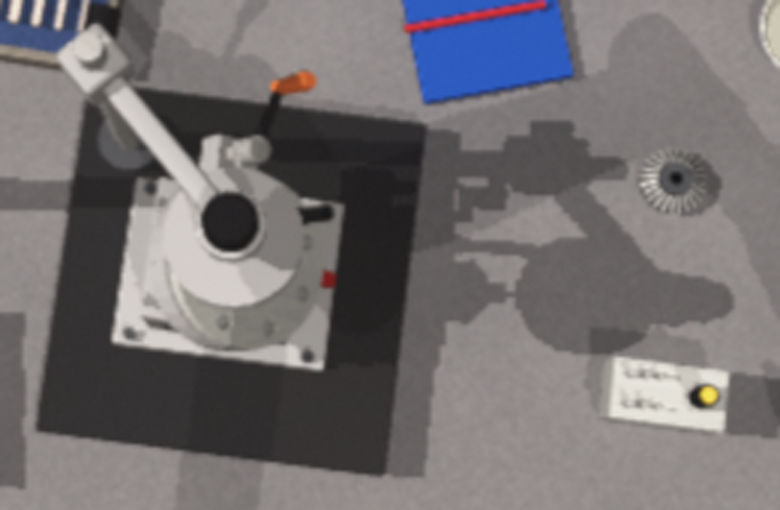

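View pics/sidez.png

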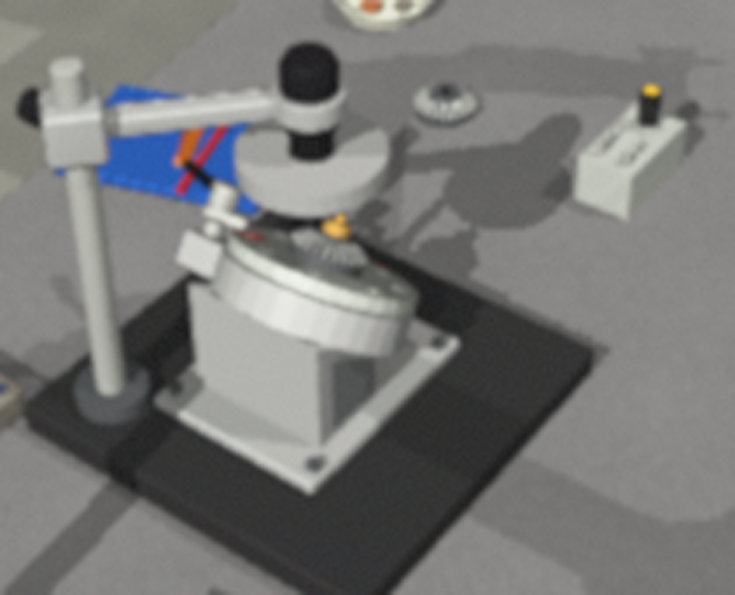

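```bash
cat > h.py <<'E'
import numpy as np,cv2
from scipy.spatial.transform import Rotation as R
from bench import arm
def cloud(c,d):
    P=arm.camera_params(c);K=P["mtx"];T=np.linalg.inv(P["world_to_cam"])
    v,u=np.mgrid[:420,:560]
    p=np.stack([(u-K[0,2])/K[0,0]*d,(v-K[1,2])/K[1,1]*d,d],-1)
    return p@T[:3,:3].T+T[:3,3]
def proj(c,p):
    P=arm.camera_params(c);q=np.atleast_2d(p)@P["world_to_cam"][:3,:3].T+P["world_to_cam"][:3,3]
    q=q@P["mtx"].T;return q[:,:2]/q[:,2:]
def ray(c,uv):
    P=arm.camera_params(c);T=np.linalg.inv(P["world_to_cam"])
    r=T[:3,:3]@np.linalg.inv(P["mtx"])@np.array([*uv,1.]);return T[:3,3],r
def atz(c,uv,z):
    o,r=ray(c,uv);return o+r*(z-o[2])/r[2]
E
python3 - <<'E'
from h import *
for c in("side","top"):
    d=np.load(f"{c}_d1.npy");p=cloud(c,d);ok=d>0
    m=ok&(p[...,2]>20)&(p[...,2]<40)&(abs(p[...,0]-540)<260)&(abs(p[...,1]-70)<260)
    n,l,st,ce=cv2.connectedComponentsWithStats(m.astype(np.uint8));i=1+st[1:,4].argmax()
    q=p[l==i];print(c,len(q),np.median(q[:,2]),cv2.minAreaRect(q[:,:2].astype(np.float32)))
    b=ok&(abs(p[...,2])<8);print("bench z",np.median(p[b][:,2]),p[b][:,2].std())
    # plate plane
    m=ok&(p[...,2]>75)&(p[...,2]<185)&(np.hypot(p[...,0]-535,p[...,1]-65)<85)
    q=p[m];print(len(q))
    best=None;rng=np.random.default_rng(0)
    for _ in range(3000):
        a=q[rng.choice(len(q),3,False)];n_=np.cross(a[1]-a[0],a[2]-a[0]);k=np.linalg.norm(n_)
        if k<500:continue
        n_=n_/k*np.sign(n_[2]);
        if not .75<n_[2]<.88:continue
        s=abs((q-a[0])@n_)<2.5
        if best is None or s.sum()>best.sum():best=s
    Q=q[best];ct=Q.mean(0);n_=np.linalg.svd(Q-ct)[2][2];n_*=np.sign(n_[2]);print("plane",best.sum(),ct,n_,np.degrees(np.arccos(n_[2])),"yaw",np.degrees(np.arctan2(-n_[1],-n_[0])))
    # column top
    m=ok&(p[...,2]>300)&(p[...,0]>560)&(p[...,0]<800)&(abs(p[...,1]-150)<150);print("colpts",np.round(np.median(p[m],0)),p[m][:,2].max() if m.any() else 0)
E
```

```text
side 5817 29.686771838543905 ((547.6492919921875, 88.08505249023438), (333.46820068359375, 344.465087890625), 83.50048065185547)
bench z -0.2288684518231321 2.1401159694025518
1437
plane 417 [534.87161645  86.58181897 149.23955504] [-0.06825498 -0.5622088   0.82417384] 34.49517897827087 yaw 83.07787953358415
colpts [654. 182. 309.] 351.9222706762191
top 8095 30.377670479320386 ((548.9374389648438, 83.73587036132812), (330.5021057128906, 341.5760803222656), 83.52782440185547)
bench z 0.3441106537295582 3.090324503378432
1084
plane 472 [510.65913307  48.73761331 123.61782188] [-0.06803348 -0.57693152  0.81395422] 35.51591196327717 yaw 83.27457040491727
colpts [651. 164. 311.] 355.1640327988325
```

```bash
python3 - <<'E'
from h import *
ps=np.radians(83.4);ex=np.array([np.cos(ps),np.sin(ps)]);ey=np.array([-ex[1],ex[0]])
for c,uv in(("top",(211,145)),("side",(198.9,167.7))):
    w=atz(c,uv,350);print("col",c,w,"->origin",w[:2]-135*ex+115*ey)
for c,ct,n in(("side",[534.87,86.58,149.24],[-.0683,-.5622,.8242]),("top",[510.66,48.74,123.6],[-.068,-.5769,.814])):
    # position along ex at z=137 relative
    n=np.array(n);ct=np.array(ct);q=ct[:2]+ex*((ct[2]-137)*n[2]/(n[:2]@ex)); print(c,"along ex",q@ex)
for c in("top","side"):
    im=cv2.imread(f"pics/{c}1.png");d=np.load(f"{c}_d1.npy");p=cloud(c,d)
    hsv=cv2.cvtColor(im,cv2.COLOR_BGR2HSV)
    m=((hsv[...,0]<6)|(hsv[...,0]>172))&(hsv[...,1]>110)&(hsv[...,2]>60)&(abs(p[...,0]-540)<200)&(abs(p[...,1]-70)<150)
    n,l,st,ce=cv2.connectedComponentsWithStats(m.astype(np.uint8))
    for i in range(1,n):print(c,st[i],np.round(ce[i],1),np.round(np.median(p[l==i],0)))
    m=(hsv[...,0]>=6)&(hsv[...,0]<22)&(hsv[...,1]>150)&(hsv[...,2]>100)
    n,l,st,ce=cv2.connectedComponentsWithStats(m.astype(np.uint8))
    for i in range(1,n):
        if st[i,4]>8:print("org",c,st[i],np.round(ce[i],1),np.round(np.median(p[l==i],0)))
E
```

```text
col top [674.39295559 181.04796694 350.        ] ->origin [544.63857223  60.16041589]
col side [675.68822584 184.13247783 350.        ] ->origin [545.93384248  63.24492678]
side along ex 129.66916763963627
top along ex 125.88810718117966
top [334 135   1   1   1] [334. 135.] [ 340.   28. 1475.]
top [331 137   1   1   1] [331. 137.] [ 340.   28. 1475.]
top [287 220   5   6  22] [289.3 222.9] [536.  -4.  85.]
org top [444 135   6   6  28] [446.6 137.4] [ 810. -469.   12.]
org top [271 154  14   7  66] [277.6 157.5] [690.  29. 195.]
org top [103 181  22  20 230] [114.3 191.5] [617. 483.  75.]
org top [  0 217   1  11  11] [  0. 222.] [ 614. 1153. -585.]
side [232 189   1   1   1] [232. 189.] [695.  38. 187.]
side [235 192   1   1   1] [235. 192.] [685.  38. 180.]
side [235 197   1   1   1] [235. 197.] [679.  48. 171.]
side [234 199   1   2   2] [234.  199.5] [677.  57. 169.]
side [253 217   1   1   1] [253. 217.] [602.  75. 148.]
org side [231 187   6  10  30] [233.2 191.5] [690.  39. 182.]
org side [137 333  23  33 561] [148.3 349.6] [613. 508.  59.]
```

```bash
cat >> h.py <<'E'
class St:
    def __init__(s,X=545,Y=63,yaw=83.4):
        p=np.radians(yaw);s.ex=np.array([np.cos(p),np.sin(p),0]);s.ey=np.array([-np.sin(p),np.cos(p),0]);s.ez=np.array([0,0,1.])
        s.o=np.array([X,Y,0.]);a=np.radians(35)
        s.bx=np.cos(a)*s.ex+np.sin(a)*s.ez;s.bz=-np.sin(a)*s.ex+np.cos(a)*s.ez;s.bo=s.o+[0,0,137]
        s.Rb=np.stack([s.bx,s.ey,s.bz],1)
    def S(s,p):return s.o+np.atleast_2d(p)@np.stack([s.ex,s.ey,s.ez])
    def B(s,p):return s.bo+np.atleast_2d(p)@s.Rb.T
def circ(x,y,z,r,n=60):
    t=np.linspace(0,2*np.pi,n);return np.stack([x+r*np.cos(t),y+r*np.sin(t),z+0*t],1)
def overlay(im,c,st,th,box,f,out,scope=True,clampang=0.):
    x0,y0,x1,y1=box;a=cv2.resize(im[y0:y1,x0:x1],None,fx=f,fy=f,interpolation=cv2.INTER_CUBIC)
    def dl(p,col):
        q=((proj(c,p)-[x0,y0]+.5)*f-.5);cv2.polylines(a,[np.round(q*8).astype(np.int32)],False,col,1,cv2.LINE_AA,3)
    dl(st.B(circ(0,0,0,78)),(0,255,0));dl(st.B(circ(0,0,-12,78)),(0,160,0));dl(st.B(circ(0,0,0,30)),(255,255,0));
    for k in range(8):
        g=np.pi-th-k*np.pi/4;dl(st.B(circ(62*np.cos(g),62*np.sin(g),0,7,20)),(0,0,255) if k==0 else (255,0,255))
    g=np.pi-th-np.radians(67.5);
    for h in(0,48):dl(st.B(circ(64*np.cos(g),64*np.sin(g),h,7,20)),(0,255,255))
    dl(st.B([[64*np.cos(g),64*np.sin(g),0],[64*np.cos(g),64*np.sin(g),48]]),(0,255,255))
    dl(st.B([[-87,-6,0],[-87,6,0]]),(0,0,255))
    e=-np.pi/2-clampang;kx,ky=25+60*np.cos(e),-92+60*np.sin(e)
    dl(st.B(circ(kx,ky,24,8,20)),(255,100,0));dl(st.B(circ(kx,ky,72,8,20)),(255,100,0));dl(st.B([[25,-92,30],[kx,ky,30]]),(255,100,0))
    if scope:dl(st.S(circ(135,-115,350,12,20)),(255,0,0));dl(st.S(circ(135,-115,30,12,20)),(255,0,0))
    cv2.imwrite(out,a)
E
python3 - <<'E'
from h import *
st=St()
overlay(cv2.imread("pics/top1.png"),"top",st,np.radians(-112.3),(190,130,320,235),6,"pics/ot1.png")
overlay(cv2.imread("pics/side1.png"),"side",st,np.radians(-112.3),(185,155,315,265),5,"pics/os1.png")
E
```

```text
(no output)
```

View pics/ot1.png

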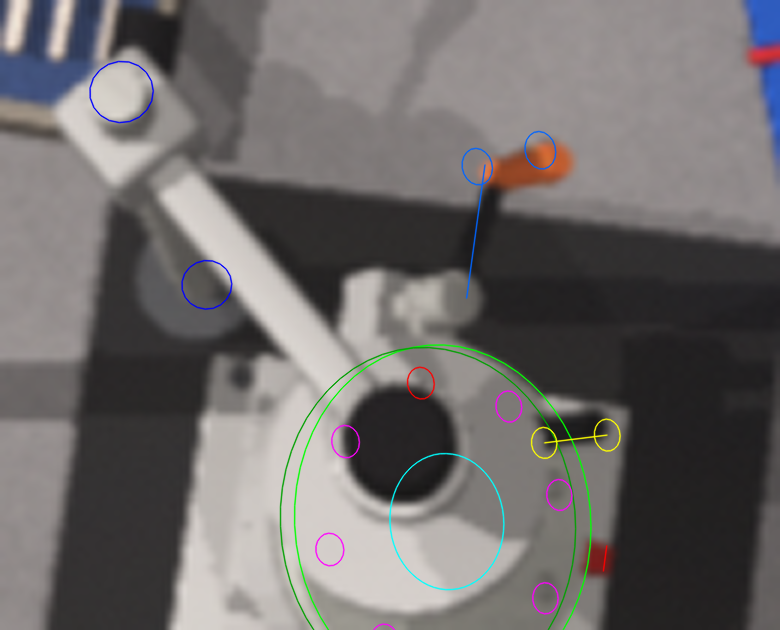

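View pics/os1.png

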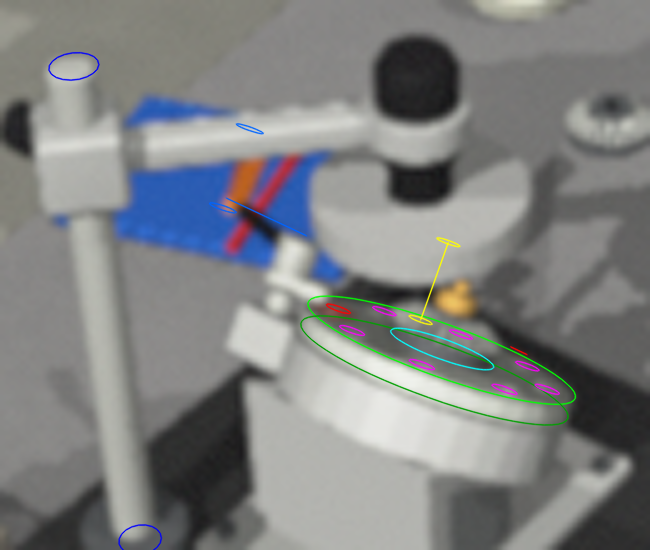

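```bash
python3 - <<'E'
from h import *
st=St()
for c,box,f in(("top",(262,180,302,245),9),("side",(240,205,305,245),12)):
    im=cv2.imread(f"pics/{c}1.png");im=np.clip(im.astype(float)*1.7,0,255).astype(np.uint8)
    x0,y0,x1,y1=box
    cv2.imwrite("pics/a.png",cv2.resize(im[y0:y1,x0:x1],None,fx=f,fy=f,interpolation=cv2.INTER_CUBIC))
    overlay(im,c,st,np.radians(-112.3),box,f,"pics/b.png",False)
    a,b=cv2.imread("pics/a.png"),cv2.imread("pics/b.png")
    cv2.imwrite(f"pics/cmp_{c}.png",np.hstack([a,b]) if c=="top" else np.vstack([a,b])[:,:800])
E
```

```text
(no output)
```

View pics/cmp_top.png

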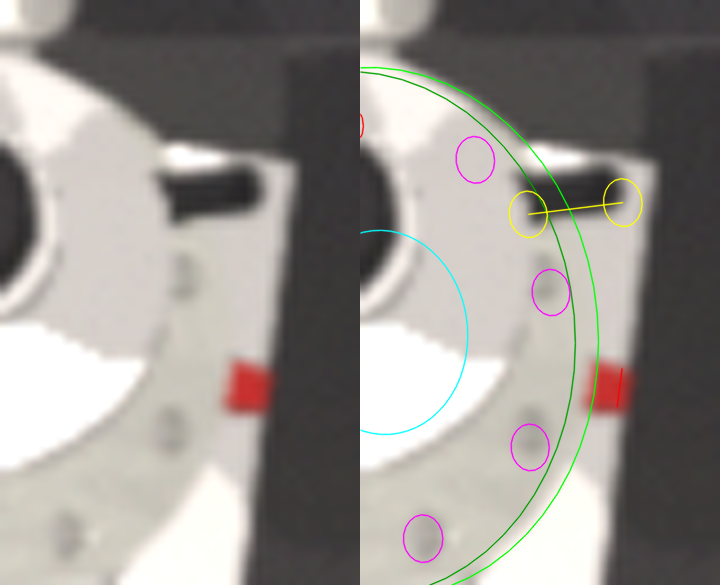

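View pics/cmp_side.png

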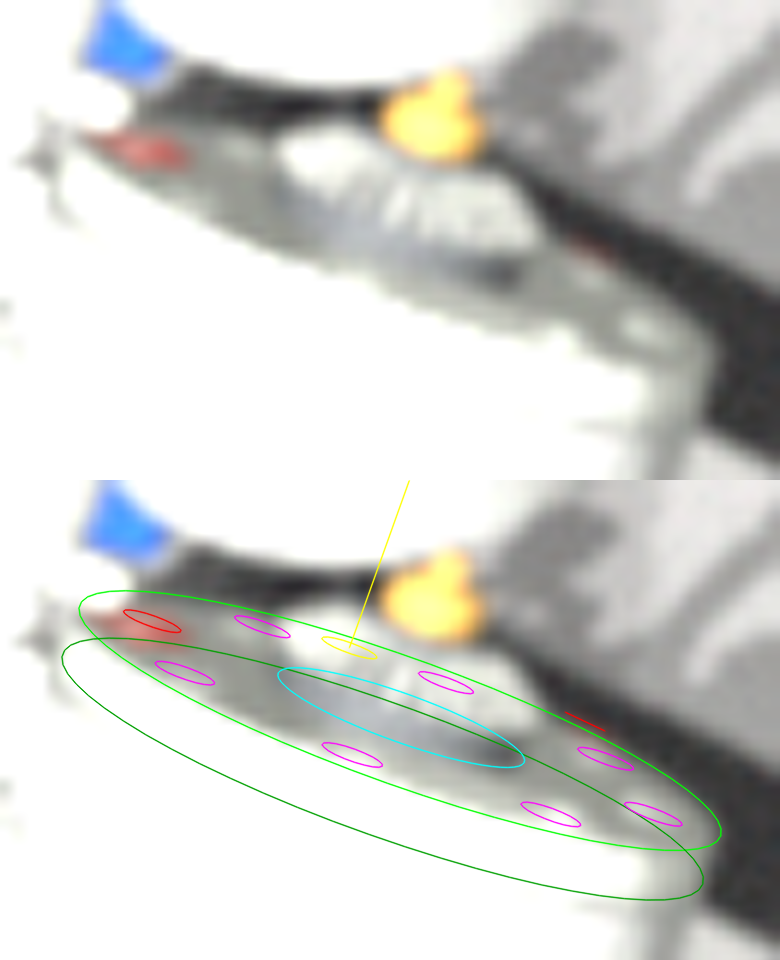

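```bash
python3 - <<'E'
from h import *
from scipy.optimize import least_squares
def src(box,f,p):return (np.array(p)+.5)/f-.5+box[:2]
T=np.array((262,180));Sd=np.array((240,205))
O=[("top",src(T,9,p),k) for p,k in(((185,277),"h2"),((172,430),"h3"),((67,535),"h4"),((250,187),"top"))]
O+=[("side",src(Sd,12,p),k) for p,k in(((648,325),"h3"),((150,148),"h0"))]
O+=[("top",src(np.array((190,130)),6,(121,91)),"col"),("side",src(np.array((185,155)),5,(73,66)),"col")]
print(arm.read_state()["clock"])
def f(v,full=False):
    st=St(v[0],v[1],v[3]);th=v[2];r=[]
    for c,uv,k in O:
        if k[0]=="h":
            g=np.pi-th-int(k[1])*np.pi/4;p=st.B([62*np.cos(g),62*np.sin(g),-1.5])
        elif k=="top":
            g=np.pi-th-np.radians(67.5);p=st.B([64*np.cos(g),64*np.sin(g),47])
        else:p=st.S([135,-115,350])
        r.append((proj(c,p)[0]-uv)*(0.7 if k=="top" else 1))
    r=np.array(r).ravel();return r if full else np.r_[r,(v[3]-83.4)/.3]
for idx in (range(len(O)),):
    s=least_squares(f,[545,63,-1.96,83.4],loss="soft_l1");print(s.x,np.degrees(s.x[2]));print(np.round(f(s.x,True).reshape(-1,2),2))
E
```

```text
1.5
[544.92516254  63.25369506  -2.02139505  83.37929005] -115.81740520999016
[[-0.09  0.37]
 [-0.09  0.73]
 [ 0.25  0.03]
 [ 0.23  0.36]
 [-4.54 -3.83]
 [-0.32  0.12]
 [-0.09  0.09]
 [ 0.03  0.  ]]
```

```bash
python3 - <<'E'
from h import *
for c,box in(("top",(375,240,435,280)),("side",(340,165,385,215))):
    im=cv2.imread(f"pics/{c}1.png");hsv=cv2.cvtColor(im,cv2.COLOR_BGR2HSV)
    x0,y0,x1,y1=box
    m=np.zeros(im.shape[:2],np.uint8);m[y0:y1,x0:x1]=((hsv[...,0]>15)&(hsv[...,0]<35)&(hsv[...,1]>120)&(hsv[...,2]>80))[y0:y1,x0:x1]
    v,u=np.nonzero(m);uv=(u.mean(),v.mean());print(c,len(u),uv,atz(c,uv,92))
    cv2.imwrite(f"pics/pin_{c}.png",cv2.resize(im[y0:y1,x0:x1],None,fx=12,fy=12,interpolation=cv2.INTER_CUBIC))
    d=np.load(f"{c}_d1.npy");p=cloud(c,d)
    q=p[y0:y1,x0:x1].reshape(-1,3);q=q[(q[:,2]>44)&(q[:,2]<56)];print(cv2.minAreaRect(q[:,:2].astype(np.float32)),len(q))
E
```

```text
top 31 (np.float64(415.5806451612903), np.float64(261.4516129032258)) [ 435.6903392 -346.3296949   92.       ]
((439.74517822265625, -321.9125671386719), (107.6888198852539, 56.53053665161133), 83.32504272460938) 654
side 15 (np.float64(365.6666666666667), np.float64(175.73333333333332)) [ 435.61540253 -345.06629514   92.        ]
((438.9282531738281, -318.55584716796875), (110.13507843017578, 58.3854866027832), 83.17180633544922) 294
```

View pics/pin_top.png

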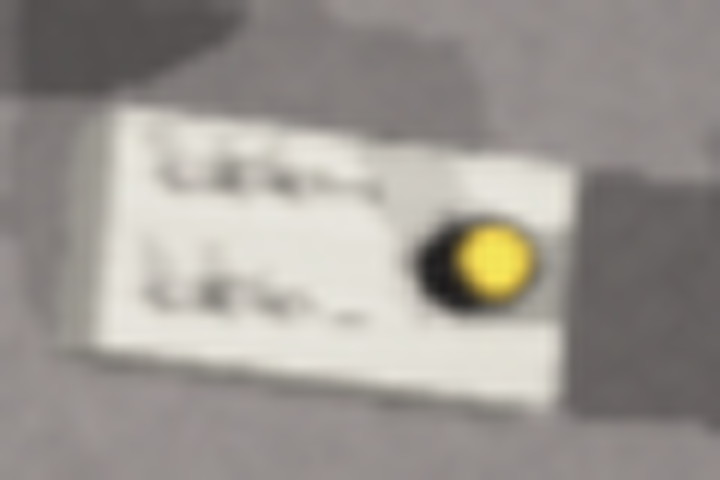

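```bash
cat >> h.py <<'E'
X0,Y0,YAW=545.3,63.2,83.4
ST=St(X0,Y0,YAW)
def toolR(az_bed):  # tool z=-bz, tool x at bed azimuth (deg)
    a=np.radians(az_bed);x=ST.Rb@np.array([np.cos(a),np.sin(a),0]);z=-ST.bz;return np.stack([x,np.cross(z,x),z],1)
def cur():
    s=arm.read_state();return s,np.array(s["position"]),R.from_quat(s["ee_rot"]).as_matrix()
def rel(p,Rt,base=None):
    if base is None:s,p0,R0=cur()
    else:p0,R0=base
    d=R0.T@(np.asarray(p).ravel()-p0)/10;w=np.degrees(R.from_matrix(R0.T@Rt).as_rotvec());return np.round(d,2),np.round(w,1)
E
python3 - <<'E'
from h import *
th=np.radians(-115.8);g=np.pi-th-np.radians(67.5)
for h in(14,120):
    p=ST.B([64*np.cos(g),64*np.sin(g),h])[0];print(h,p,rel(p,toolR(np.degrees(g)-90)),rel(p,toolR(np.degrees(g)+90)))
E
```

```text
14 [587.83675425  15.08683181 124.04825942] (array([40.3 , 54.45, 10.73]), array([ -40.4,    4.1, -104.2])) (array([40.3 , 54.45, 10.73]), array([ 3.7, 37.2, 69.6]))
120 [580.84867869 -45.30934054 210.87837612] (array([35.05, 51.38,  2.04]), array([ -40.4,    4.1, -104.2])) (array([35.05, 51.38,  2.04]), array([ 3.7, 37.2, 69.6]))
```

{"method": "move_arm", "body": {
  "targets": [
    [15, 20, -3, -20, 2, -52, 150],
    [30, 42, 0, -40.4, 4.1, -104.2, 150],
    [30, 42, 0, -40.4, 4.1, -104.2, 150],
    [30, 42, 0, -40.4, 4.1, -104.2, 150],
    [30, 42, 0, -40.4, 4.1, -104.2, 150],
    [30, 42, 0, -40.4, 4.1, -104.2, 150],
    [30, 42, 0, -40.4, 4.1, -104.2, 150],
    [30, 42, 0, -40.4, 4.1, -104.2, 150],
    [30, 42, 0, -40.4, 4.1, -104.2, 150],
    [30, 42, 0, -40.4, 4.1, -104.2, 150],
    [30, 42, 0, -40.4, 4.1, -104.2, 150],
    [30, 42, 0, -40.4, 4.1, -104.2, 150],
    [30, 42, 0, -40.4, 4.1, -104.2, 150],
    [30, 42, 0, -40.4, 4.1, -104.2, 150]
  ]
}}

```text
clock: 3.25
position: [514.9, -129.1, 231.7]
ee_rot: [-0.339, 0.891, 0.267, 0.138]
contact_force: [-0.3, -0.4, -0.2]
gripper_width: 35.2
```

```bash
python3 - <<'E'
from h import *
s,p,Rm=cur();print(s["joints"],s["clock"],p,s["gripper_width"],s["contact_force"])
th=np.radians(-115.8);g=np.pi-th-np.radians(67.5)
p=ST.B([64*np.cos(g),64*np.sin(g),120])[0];print(rel(p,toolR(np.degrees(g)-90)))
E
```

```text
[-0.31324112  0.34353218  0.02881979 -0.60441835 -1.42394094  1.18316099] 3.25 [ 514.93338805 -129.08649696  231.67316665] 35.22247433111281 [-0.31632649 -0.43888321 -0.20804127]
(array([-8.38, -0.01,  6.91]), array([-0., -0., -0.]))
```

{"method": "move_arm", "body": {
  "targets": [
    [-4, 0, 2, 0, 0, 0, 150],
    [-8.4, 0, 4, 0, 0, 0, 150],
    [-8.4, 0, 7, 0, 0, 0, 150],
    [-8.4, 0, 9, 0, 0, 0, 150],
    [-8.4, 0, 9, 0, 0, 0, 150]
  ]
}}

```text
clock: 3.88
position: [581.6, -32.4, 192.5]
ee_rot: [-0.339, 0.891, 0.268, 0.137]
contact_force: [0.3, -0.5, 0.0]
gripper_width: 34.9
```

```bash
cat > snap.py <<'E'
import sys
from h import *
n=sys.argv[1];th=np.radians(float(sys.argv[2]));ca=float(sys.argv[3]) if len(sys.argv)>3 else 0
s,p,Rm=cur()
for c,box,f in(("top",(235,135,345,255),5),("side",(200,150,320,260),5)):
    im,d=arm.get_image(c);cv2.imwrite(f"pics/{c}_{n}.png",im);np.save(f"{c}_d.npy",d)
    if len(sys.argv)>4:
        x0,y0,x1,y1=box;cv2.imwrite(f"pics/z{c}_{n}.png",cv2.resize(im[y0:y1,x0:x1],None,fx=f,fy=f,interpolation=cv2.INTER_CUBIC))
    else: overlay(im,c,ST,th,box,f,f"pics/z{c}_{n}.png",False,ca)
    a=cv2.imread(f"pics/z{c}_{n}.png");q=(proj(c,p)[0]-box[:2]+.5)*f-.5;cv2.drawMarker(a,tuple(int(v) for v in q),(255,0,255),0,12);cv2.imwrite(f"pics/z{c}_{n}.png",a)
print(p,s["gripper_width"],s["contact_force"],s["clock"],s["joints"])
b=ST.Rb.T@(p-ST.bo);print("bed",b)
E
python3 snap.py a -115.8; python3 - <<'E'
import cv2,numpy as np
a=cv2.imread("pics/ztop_a.png");b=cv2.imread("pics/zside_a.png")
E
```

```text
[581.56012999 -32.38675476 192.49322961] 34.93333535413707 [ 0.29511338 -0.49691176  0.00992994] 3.875 [-0.12912224  0.41142778  0.04052684 -0.64179719 -1.28074694  1.07175478]
bed [-42.53763611 -47.00629483  97.52989801]
```

View pics/ztop_a.png

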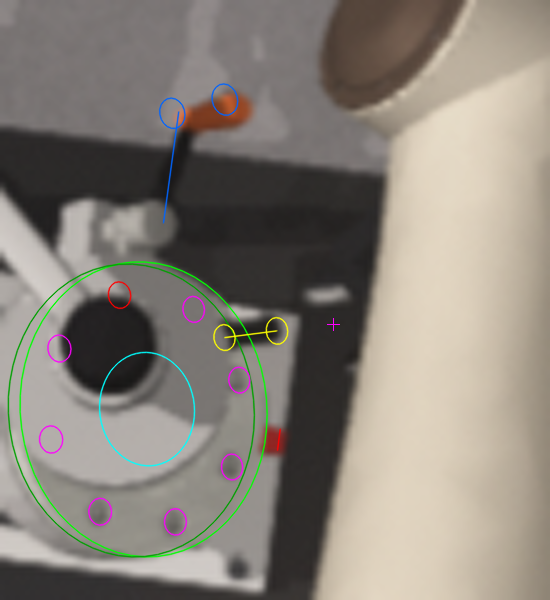

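View pics/zside_a.png

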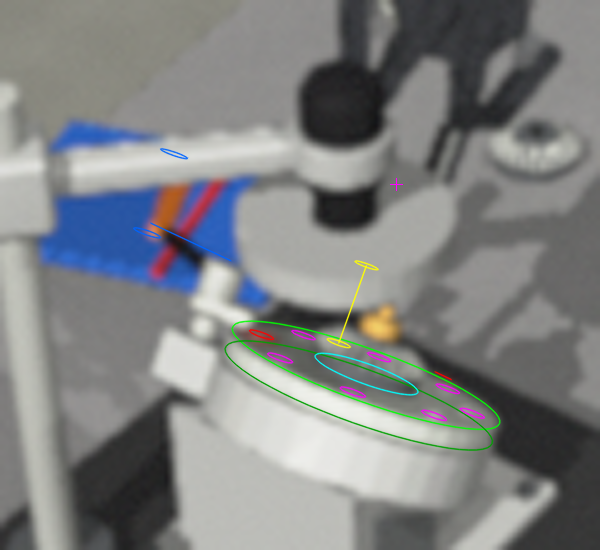

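{"method": "move_arm", "body": {
  "targets": [
    [0, 0.08, 3, 0, 0, 0, 150],
    [0, 0.08, 6, 0, 0, 0, 150],
    [0, 0.08, 8.3, 0, 0, 0, 150],
    [0, 0.08, 8.3, 0, 0, 0, 150],
    [0, 0.08, 8.3, 0, 0, 0, 150]
  ]
}}

```text
clock: 4.6
position: [588.2, 13.5, 127.3]
ee_rot: [-0.34, 0.891, 0.266, 0.139]
contact_force: [-0.1, 0.1, 0.0]
gripper_width: 35.0
```

```bash
python3 snap.py b -115.8 0
```

```text
[588.19640541  13.51353234 127.30240197] 34.987536857037085 [-0.09018854  0.06774517  0.03294697] 4.6 [-0.05630101  0.47030923 -0.03566637 -0.68546453 -1.12821151  1.10740296]
bed [-41.95461218 -48.32294189  17.53835447]
```

View pics/ztop_b.png

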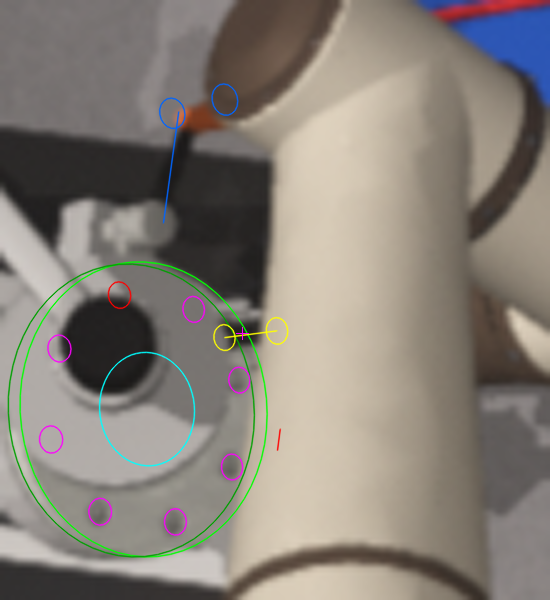

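View pics/zside_b.png

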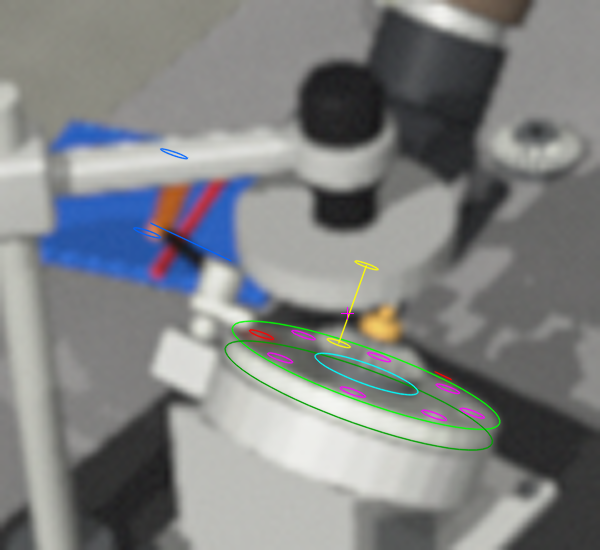

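{"method": "move_arm", "body": {
  "targets": [
    [0, 0, 0.3, 0, 0, 0, 255],
    [0, 0, 0.3, 0, 0, 0, 255],
    [0, 0, 0.3, 0, 0, 0, 255],
    [0, 0, 0.3, 0, 0, 0, 255]
  ]
}}

```text
clock: 5.2
position: [587.9, 15.9, 124.0]
ee_rot: [-0.339, 0.891, 0.267, 0.139]
contact_force: [-0.2, -1.9, 3.5]
gripper_width: 12.6
```

```bash
python3 - <<'E'
from h import *
s,p,Rm=cur();b=ST.Rb.T@(p-ST.bo);print(p,b,s["gripper_width"],s["contact_force"],s["joints"])
r=np.hypot(b[0],b[1]);g=np.arctan2(b[1],b[0]);print(r,np.degrees(g), "theta",np.degrees(np.pi-g)-67.5-360)
E
```

```text
[587.89451101  15.88923785 124.01058303] [-41.93797862 -47.74999139  13.50813861] 12.600396870203562 [-0.22505314 -1.890166    3.53199622] [-0.05284367  0.47374438 -0.0390858  -0.6880449  -1.12244392  1.10902903]
63.55199232058456 -131.29226932773017 theta -116.2077306722698
```

{"method": "move_arm", "body": {
  "targets": [
    [0.89, 0.06, 0, 0, 0, 8, 255],
    [1.76, 0.25, 0, 0, 0, 16, 255],
    [2.6, 0.55, 0, 0, 0, 24, 255],
    [3.38, 0.97, 0, 0, 0, 32, 255],
    [4.1, 1.49, 0, 0, 0, 40, 255],
    [4.1, 1.49, 0, 0, 0, 40, 255]
  ]
}}

```text
clock: 5.95
position: [546.9, 3.0, 111.8]
ee_rot: [-0.015, 0.954, 0.298, 0.039]
contact_force: [-2.4, -5.1, 6.0]
gripper_width: 12.4
```

```bash
cat > pol.py <<'E'
from h import *
s,p,Rm=cur();b=ST.Rb.T@(p-ST.bo);r=np.hypot(b[0],b[1]);g=np.arctan2(b[1],b[0]);
x=ST.Rb.T@Rm
print("bed",b,"F bed",ST.Rb.T@s["contact_force"],s["wrist_torque"],s["gripper_width"],s["joints"],s["clock"])
print("r",r,"g",np.degrees(g),"theta",(np.degrees(np.pi-g)-67.5+180)%360-180,"toolx az",np.degrees(np.arctan2(x[1,0],x[0,0])),"tilt err",np.degrees(np.arccos(min(1,-x[2,2]))))
E
python3 pol.py
```

```text
bed [-63.31006797  -8.46907905  13.57216918] F bed [-0.92674066  1.79728037  7.97375125] [-1.4532861   0.50629579  0.19485725] 12.375360445302558 [-0.08290538  0.44128011 -0.1327258  -0.70054267 -1.09302582  0.47709317] 5.95
r 63.8740166758047 g -172.38069476572542 theta -75.11930523427458 toolx az 98.35918245886478 tilt err 0.08373564281371332
```

{"method": "move_arm", "body": {
  "targets": [
    [0.89, 0.06, 0, 0, 0, 8, 255],
    [1.76, 0.25, 0, 0, 0, 16, 255],
    [2.6, 0.55, 0, 0, 0, 24, 255],
    [3.38, 0.97, 0, 0, 0, 32, 255],
    [4.1, 1.49, 0, 0, 0, 40, 255],
    [4.74, 2.11, 0, 0, 0, 48, 255],
    [5.29, 2.81, 0, 0, 0, 56, 255],
    [5.73, 3.58, 0, 0, 0, 64, 255],
    [5.73, 3.58, 0, 0, 0, 64, 255]
  ]
}}

```text
clock: 7.08
position: [486.2, 32.5, 127.5]
ee_rot: [0.492, 0.817, 0.272, -0.127]
contact_force: [-7.1, -6.3, 8.6]
gripper_width: 12.3
```

```bash
python3 pol.py; python3 snap.py c -11 0
```

```text
bed [-35.97892612  55.14103802  13.61154023] F bed [-0.81686102  6.34431307 11.1295664 ] [-1.4571819   1.47488685  0.89905203] 12.307250636161159 [-0.03520114  0.32914274 -0.26679727 -0.71670705 -1.05463104 -0.65768889] 7.075
r 65.84084749211274 g 123.124009977812 theta -10.624009977811994 toolx az 34.42065207153061 tilt err 0.3132876648959809
[486.23959855  32.50534395 127.51325678] 12.307250636161159 [-7.11289545 -6.27685264  8.64827484] 7.075 [-0.03520114  0.32914274 -0.26679727 -0.71670705 -1.05463104 -0.65768889]
bed [-35.97892612  55.14103802  13.61154023]
```

View pics/ztop_c.png

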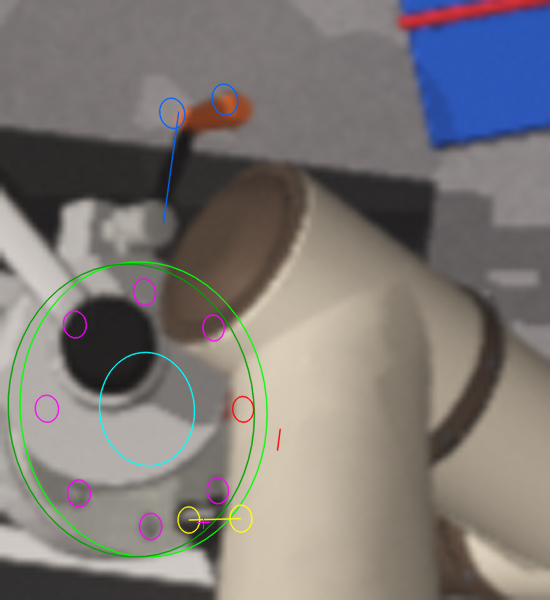

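View pics/zside_c.png

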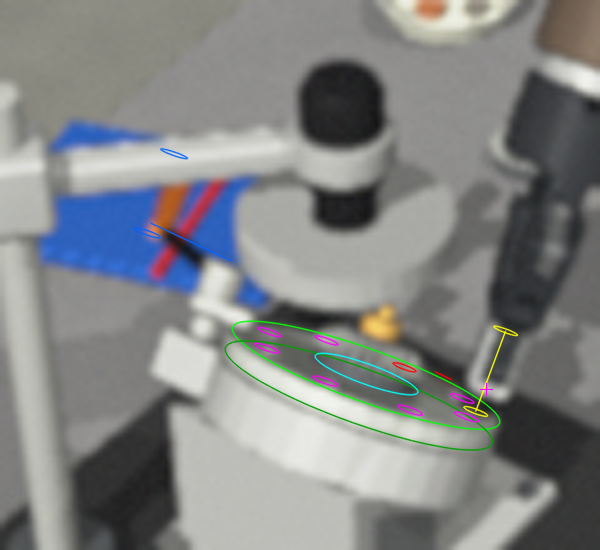

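{"method": "move_arm", "body": {
  "targets": [
    [0.6, -0.03, -0.05, 0, 0, 5.3, 255],
    [1.18, 0.0, -0.1, 0, 0, 10.6, 255],
    [1.18, 0.0, -0.1, 0, 0, 10.6, 255],
    [1.18, 0.0, -0.1, 0, 0, 10.6, 255]
  ]
}}

```text
clock: 7.68
position: [481.4, 41.5, 133.4]
ee_rot: [0.565, 0.768, 0.26, -0.151]
contact_force: [-5.1, -2.8, 4.8]
gripper_width: 12.6
```

```bash
python3 pol.py
```

```text
bed [-25.72588154  61.02161236  13.64943388] F bed [-0.0099729   4.78360176  5.8470893 ] [-0.90042721  1.12986937  0.82775152] 12.555313558903869 [-0.01772559  0.31025243 -0.27706916 -0.71923326 -1.05125457 -0.8604897 ] 7.675
r 66.22279182067301 g 112.85962623825519 theta -0.3596262382552027 toolx az 23.831715101528268 tilt err 0.26006528110097776
```

{"method": "move_arm", "body": {
  "targets": [
    [0, -0.05, 0, 0, 0, 0, 150],
    [0, -0.05, 0, 0, 0, 0, 150],
    [0, -0.05, 0, 0, 0, 0, 150],
    [0, -0.05, -3, 0, 0, 0, 150],
    [0, -0.05, -6, 0, 0, 0, 150],
    [0, -0.05, -12, 0, 0, 0, 150],
    [0, -0.05, -17, 0, 0, 0, 150]
  ]
}}

```text
clock: 8.55
position: [471.3, -56.8, 274.5]
ee_rot: [0.567, 0.767, 0.261, -0.149]
contact_force: [0.8, 0.1, -0.2]
gripper_width: 35.5
```

```bash
python3 - <<'E'
from h import *
s,p,Rm=cur();print(s["clock"],s["joints"],s["position"],s["contact_force"],s["gripper_width"])
Rd=np.diag([1,-1,-1.])
for az in(173.3,-6.7,83.3,-96.7):
    a=np.radians(az);x=np.array([np.cos(a),np.sin(a),0]);z=np.array([0,0,-1.]);Rt=np.stack([x,np.cross(z,x),z],1)
    print(az,rel([435,-346,170],Rt))
E
```

```text
8.55 [-0.20372144  0.18512835 -0.07401895 -0.61707924 -1.40865643 -0.93500856] [471.29856128 -56.84854817 274.45134434] [ 0.75310284  0.11317786 -0.21305239] 35.49716877252484
173.3 (array([-27.23, -12.27,  -8.15]), array([ 30.9, -20.2, -64. ]))
-6.7 (array([-27.23, -12.27,  -8.15]), array([-22.6, -34.6, 109.7]))
83.3 (array([-27.23, -12.27,  -8.15]), array([  7.2, -34.5,  23.1]))
-96.7 (array([-27.23, -12.27,  -8.15]), array([  47.2,    9.9, -149.7]))
```

{"method": "move_arm", "body": {
  "targets": [
    [-5, -2, -6, 5, -3, -10, 140],
    [-27.2, -12.3, -8.1, 30.9, -20.2, -64, 140],
    [-27.2, -12.3, -8.1, 30.9, -20.2, -64, 140],
    [-27.2, -12.3, -8.1, 30.9, -20.2, -64, 140],
    [-27.2, -12.3, -8.1, 30.9, -20.2, -64, 140],
    [-27.2, -12.3, -8.1, 30.9, -20.2, -64, 140],
    [-27.2, -12.3, -8.1, 30.9, -20.2, -64, 140],
    [-27.2, -12.3, -8.1, 30.9, -20.2, -64, 140],
    [-27.2, -12.3, -8.1, 30.9, -20.2, -64, 140],
    [-27.2, -12.3, -8.1, 30.9, -20.2, -64, 140]
  ]
}}

```text
clock: 9.8
position: [435.0, -344.9, 168.0]
ee_rot: [0.059, 0.998, 0.001, -0.0]
contact_force: [-0.1, -0.1, 0.6]
gripper_width: 38.8
```

```bash
python3 snap.py d 0 0; python3 - <<'E'
from h import *
a=np.radians(173.3);x=np.array([np.cos(a),np.sin(a),0]);z=np.array([0,0,-1.]);Rt=np.stack([x,np.cross(z,x),z],1)
print(rel([435,-346,170],Rt))
for c,box in(("top",(375,230,455,290)),("side",(330,145,410,205))):
    im=cv2.imread(f"pics/{c}_d.png");x0,y0,x1,y1=box;a=cv2.resize(im[y0:y1,x0:x1],None,fx=8,fy=8,interpolation=cv2.INTER_CUBIC)
    for P in([436,-346,92],[436,-346,54],cur()[1]):
        q=(proj(c,P)[0]-box[:2]+.5)*8-.5;cv2.drawMarker(a,tuple(int(v) for v in q),(255,0,255),0,12)
    cv2.imwrite(f"pics/p{c}_d.png",a)
E
```

```text
[ 434.98978136 -344.90118399  167.98263435] 38.75238248417808 [-0.08762495 -0.06524065  0.59569301] 9.8 [-0.37899193  0.32234128 -0.25595618 -0.00125407 -0.99359774  0.26065802]
bed [-324.69636369   62.67317977  265.17765419]
(array([-0.04, -0.11, -0.22]), array([ 0.1, -0.1, -0.1]))
```

View pics/ztop_d.png

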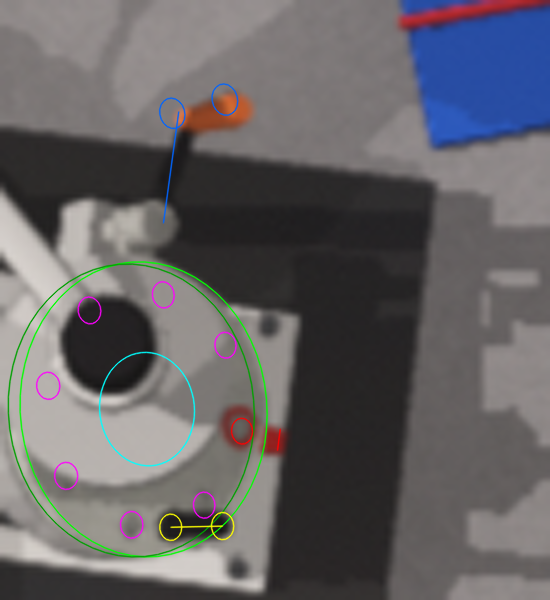

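View pics/zside_d.png

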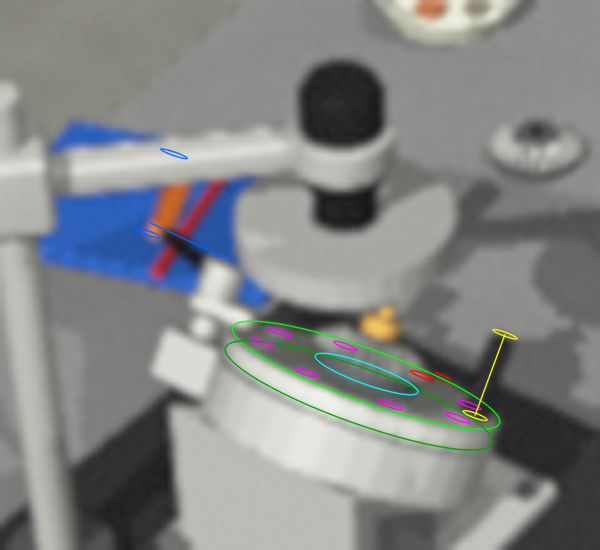

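View pics/ptop_d.png

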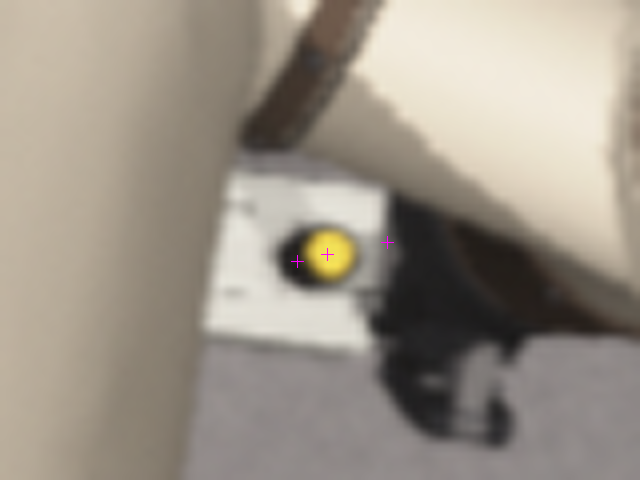

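View pics/pside_d.png

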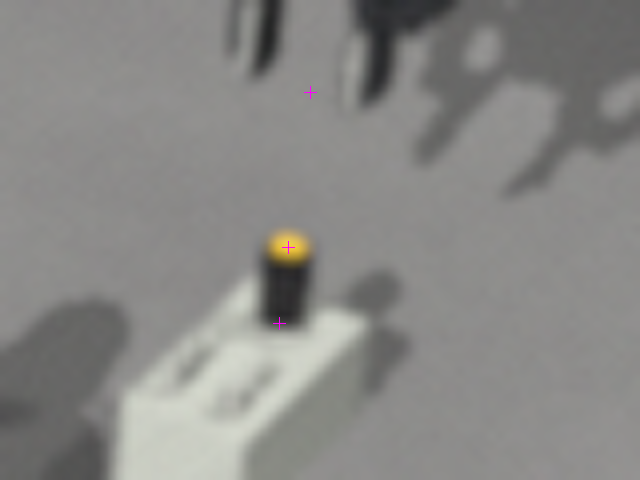

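```bash
python3 - <<'E'
from h import *
im=cv2.imread("pics/top_d.png");box=(272,208,300,236);x0,y0,x1,y1=box
a=cv2.resize(im[y0:y1,x0:x1],None,fx=20,fy=20,interpolation=cv2.INTER_CUBIC)
hsv=cv2.cvtColor(im,cv2.COLOR_BGR2HSV)
m=(((hsv[...,0]<8)|(hsv[...,0]>170))&(hsv[...,1]>70)).astype(np.uint8)
n,l,st,ce=cv2.connectedComponentsWithStats(m[y0:y1,x0:x1])
for i in range(1,n):print(st[i],ce[i]+[x0,y0])
for nm,st_ in(("old",St(545.3,63.2)),("new",St(543.6,63.2))):
    print(nm,"hole",proj("top",st_.B([-62,0,0]))[0],"ptr",proj("top",st_.B([[-87,0,0],[-83,0,0]])))
cv2.imwrite("pics/ring.png",np.clip(a*1.5,0,255).astype(np.uint8))
E
```

```text
[ 7  8 14 10 73] [285.56164384 221.10958904]
old hole [282.91734225 220.7318127 ] ptr [[290.27422407 222.4528248 ]
 [289.10685413 222.17973929]]
new hole [282.90853474 221.35306239] ptr [[290.26683376 223.0682801 ]
 [289.0992407  222.79611445]]
```

View pics/ring.png

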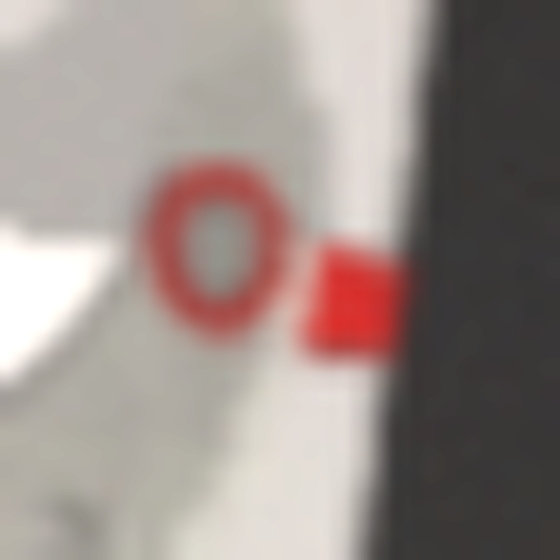

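{"method": "move_arm", "body": {
  "targets": [
    [-0.04, -0.11, 3, 0.1, -0.1, -0.1, 140],
    [-0.04, -0.11, 7, 0.1, -0.1, -0.1, 140],
    [-0.04, -0.11, 11, 0.1, -0.1, -0.1, 140],
    [-0.04, -0.11, 11, 0.1, -0.1, -0.1, 140],
    [-0.04, -0.11, 11, 0.1, -0.1, -0.1, 140]
  ]
}}

```text
clock: 10.52
position: [435.6, -346.2, 59.1]
ee_rot: [0.058, 0.998, -0.001, 0.001]
contact_force: [0.5, 0.2, 0.6]
gripper_width: 38.5
```

```bash
python3 - <<'E'
from h import *
s,p,Rm=cur();print(p,s["contact_force"],s["gripper_width"],s["ee_rot"])
for c,box in(("top",(375,230,455,290)),("side",(330,145,410,205))):
    im,d=arm.get_image(c);x0,y0,x1,y1=box;a=cv2.resize(im[y0:y1,x0:x1],None,fx=8,fy=8,interpolation=cv2.INTER_CUBIC)
    q=(proj(c,p)[0]-box[:2]+.5)*8-.5;cv2.drawMarker(a,tuple(int(v) for v in q),(255,0,255),0,12)
    cv2.imwrite(f"pics/p{c}_e.png",a)
E
```

```text
[ 435.61723107 -346.24772142   59.12667908] [0.47266387 0.18636829 0.63114428] 38.54443312359345 [ 0.05777353  0.99832857 -0.00101392  0.00111924]
```

View pics/pside_e.png

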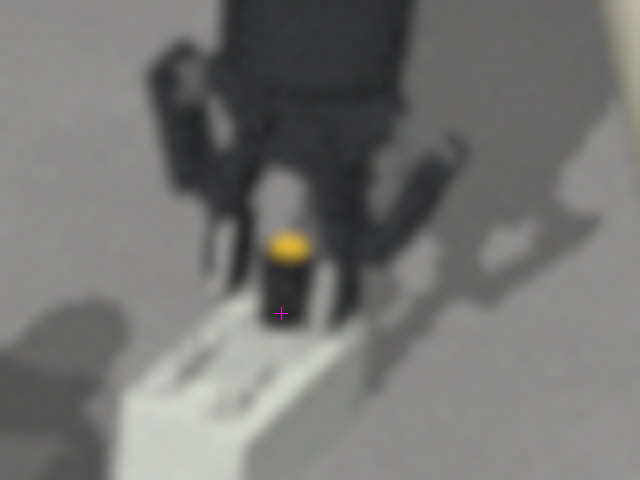

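{"method": "move_arm", "body": {
  "targets": [
    [0, 0, 0.1, 0, 0, 0, 200],
    [0, 0, 0.1, 0, 0, 0, 255],
    [0, 0, 0.1, 0, 0, 0, 255],
    [0, 0, 0.1, 0, 0, 0, 255],
    [0, 0, 0.1, 0, 0, 0, 255]
  ]
}}

```text
clock: 11.25
position: [435.5, -346.0, 58.5]
ee_rot: [0.058, 0.998, -0.001, 0.002]
contact_force: [-0.1, 0.8, 6.4]
gripper_width: 18.2
```

```bash
python3 pol.py; python3 -c "
from h import *
s,p,r=cur();print(p,s['contact_force'])"
```

```text
bed [-388.36392169   62.01062974  176.08782097] F bed [4.2690329  0.18578032 4.7808352 ] [ 0.29446661  0.11754445 -0.01534367] 18.19274700471178 [-0.37931539  0.45416134 -0.3793081   0.00180265 -0.73371543  0.26274175] 11.25
r 393.28342689268584 g 170.92807877840187 theta -58.42807877840187 toolx az 90.10227399529875 tilt err 35.121206126060706
[ 435.52684488 -346.0239345    58.48630431] [-0.0977931   0.77116335  6.36484761]
```

```bash
sed -i 's/^X0,Y0,YAW=.*/X0,Y0,YAW=543.6,63.2,83.4/' h.py; python3 - <<'E'
from h import *
s,p,Rm=cur()
for h in(130,75):
    t=ST.B([-62,-0.8,h])[0];print(t,rel(t,toolR(90)),rel(t,toolR(-90)))
E
```

```text
[529.98705475 -61.4135737  207.9280267 ] (array([ -6.16,  29.33, -14.99]), array([-35.1,   0.2,   0.1])) (array([ -6.16,  29.33, -14.99]), array([  -0.3,  -54.3, -171.6]))
[533.61294301 -30.0759371  162.87466427] (array([ -6.14,  32.49, -10.49]), array([-35.1,   0.2,   0.1])) (array([ -6.14,  32.49, -10.49]), array([  -0.3,  -54.3, -171.6]))
```

{"method": "move_arm", "body": {
  "targets": [
    [0, 0, -1, 0, 0, 0, 255],
    [0, 0, -3, 0, 0, 0, 255],
    [0, 0, -6, 0, 0, 0, 255],
    [0, 0, -10, 0, 0, 0, 255],
    [0, 0, -14, 0, 0, 0, 255],
    [0, 0, -14, 0, 0, 0, 255]
  ]
}}

```text
clock: 12.0
position: [435.9, -346.2, 200.8]
ee_rot: [0.058, 0.998, -0.002, 0.004]
contact_force: [-0.6, -0.2, -2.2]
gripper_width: 18.1
```

```bash
python3 - <<'E'
from h import *
s,p,Rm=cur();print(p,s["gripper_width"],s["contact_force"])
for h in(130,75):
    t=ST.B([-62,-0.8,h])[0];print(t,rel(t,toolR(90)))
E
```

```text
[ 435.91086322 -346.19073329  200.76957011] 18.12042313963892 [-0.56140184 -0.16440508 -2.21945772]
[529.98705475 -61.4135737  207.9280267 ] (array([-6.07, 29.37, -0.77]), array([-35.2,   0.4,   0.1]))
[533.61294301 -30.0759371  162.87466427] (array([-6.03, 32.54,  3.73]), array([-35.2,   0.4,   0.1]))
```

{"method": "move_arm", "body": {
  "targets": [
    [-2, 6, -2, -9, 0, 0, 255],
    [-3, 12, -2, -18, 0.2, 0, 255],
    [-5, 18, -2, -27, 0.3, 0, 255],
    [-6, 24, -1.5, -35.2, 0.4, 0.1, 255],
    [-6.07, 29.37, -0.77, -35.2, 0.4, 0.1, 255],
    [-6.07, 29.37, -0.77, -35.2, 0.4, 0.1, 255],
    [-6.07, 29.37, -0.77, -35.2, 0.4, 0.1, 255]
  ]
}}

```text
clock: 12.88
position: [528.2, -60.6, 203.7]
ee_rot: [0.056, 0.952, 0.302, 0.013]
contact_force: [0.6, -0.6, -1.7]
gripper_width: 18.7
```

```bash
python3 pol.py;python3 snap.py f -2.2 0 1
```

```text
bed [-63.95914201   1.09011538 126.24050847] F bed [-1.38377724 -0.6548456  -1.05260637] [-1.38438747  0.09139803 -0.04904141] 18.703235579469613 [-0.19333532  0.34225558 -0.04073952 -0.63494099 -1.31028843  0.28352717] 12.875
r 63.96843126459905 g 179.02354907263117 theta -66.52354907263117 toolx az 89.7566891775079 tilt err 0.41649707214453585
[528.17285581 -60.64846371 203.72471384] 18.703235579469613 [ 0.5896151  -0.6015289  -1.65594667] 12.875 [-0.19333532  0.34225558 -0.04073952 -0.63494099 -1.31028843  0.28352717]
bed [-63.95914201   1.09011538 126.24050847]
```

View pics/ztop_f.png

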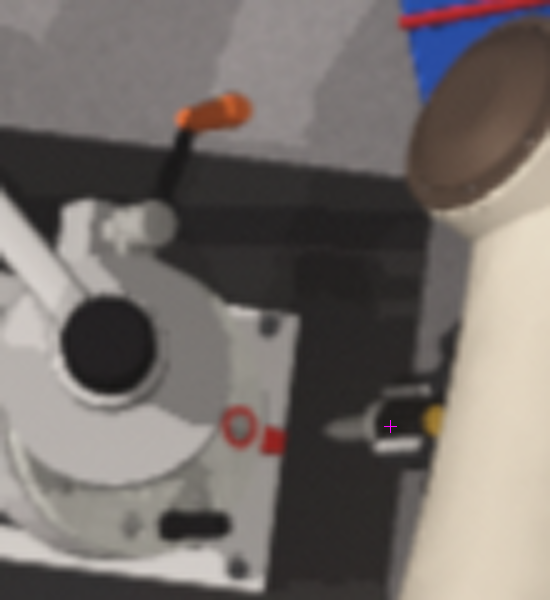

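View pics/zside_f.png

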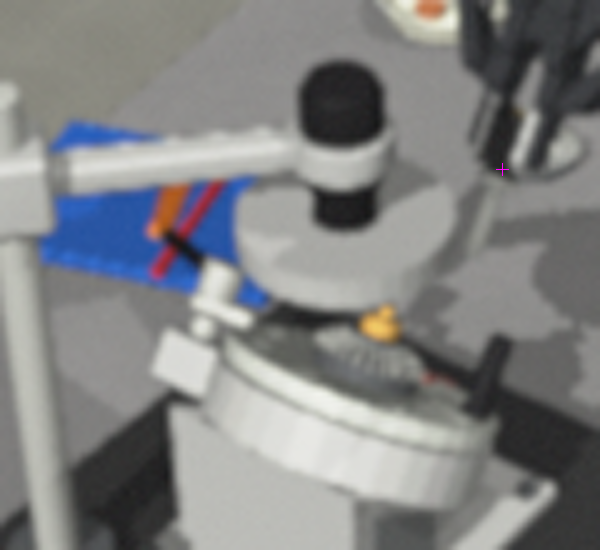

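```bash
python3 - <<'E'
from h import *
s,p,Rm=cur()
box={"top":(235,135),"side":(200,150)}
for c in box:
    im=cv2.imread(f"pics/{c}_f.png");x0,y0=box[c]
    for L in(52.5,8.5,0):
        print(c,L,(proj(c,p+Rm[:,2]*L)[0]-[x0,y0]+.5)*5-.5)
for h in(75,70):
    t=ST.B([-62,-0.8,h])[0];print(h,rel(t,toolR(90)))
im=cv2.imread("pics/top_f.png")[205:235,290:335];cv2.imwrite("pics/tip.png",np.clip(cv2.resize(im,None,fx=16,fy=16,interpolation=cv2.INTER_CUBIC)*1.6,0,255))
for L in(52.5,8.5):print((proj("top",p+Rm[:,2]*L)[0]-[290,205]+.5)*16-.5)
E
```

```text
top 52.5 [328.03363028 430.25883918]
top 8.5 [381.24553172 426.07511398]
top 0 [391.86922895 425.23983787]
side 52.5 [471.48535694 255.02092288]
side 8.5 [497.72926365 182.2909474 ]
side 0 [502.83005852 168.15506854]
75 (array([-0.17,  0.22,  5.2 ]), array([ 0.1, -0.3, -0.3]))
70 (array([-0.17,  0.22,  5.7 ]), array([ 0.1, -0.3, -0.3]))
[170.8076169  257.92828538]
[341.08570151 244.54036474][ WARN:0@0.481] global loadsave.cpp:1063 imwrite_ Unsupported depth image for selected encoder is fallbacked to CV_8U.
```

View pics/tip.png

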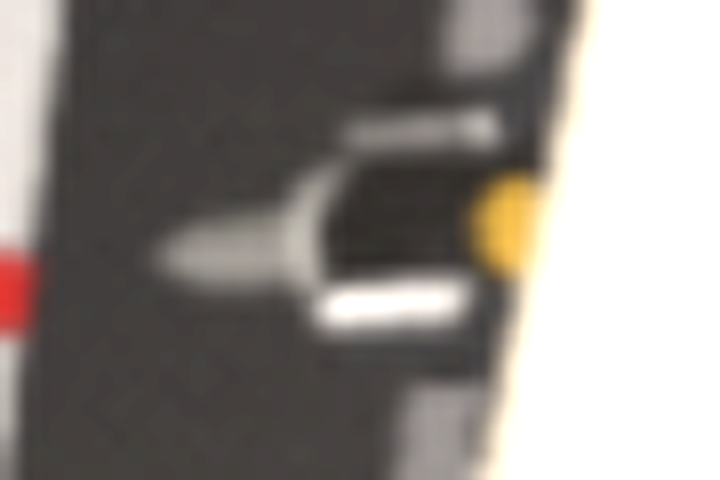

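```bash
python3 - <<'E'
from h import *
s,p,Rm=cur()
for c,(x0,y0,x1,y1) in(("side",(280,170,320,210)),):
    im=cv2.imread(f"pics/{c}_f.png")[y0:y1,x0:x1];a=cv2.resize(im,None,fx=15,fy=15,interpolation=cv2.INTER_CUBIC);a=np.clip(a*1.3,0,255).astype(np.uint8);b=a.copy()
    for L in(52.5,41.5,8.5,4.5,-33.5):
        q=(proj(c,p+Rm[:,2]*L)[0]-[x0,y0]+.5)*15-.5;cv2.drawMarker(b,tuple(int(v) for v in q),(255,0,255),0,14)
    cv2.imwrite("pics/tips.png",b)
E
```

```text
(no output)
```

View pics/tips.png

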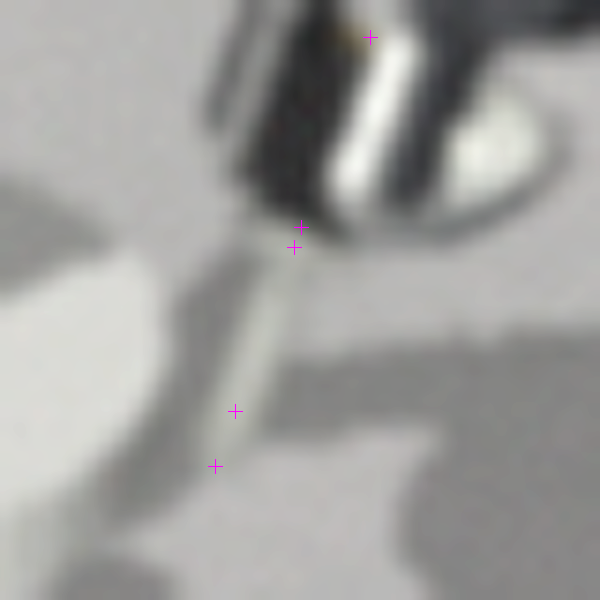

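{"method": "move_arm", "body": {
  "targets": [
    [-0.17, 0.22, 2, 0.1, -0.3, -0.3, 255],
    [-0.17, 0.22, 4, 0.1, -0.3, -0.3, 255],
    [-0.17, 0.22, 5.7, 0.1, -0.3, -0.3, 255],
    [-0.17, 0.22, 5.7, 0.1, -0.3, -0.3, 255],
    [-0.17, 0.22, 5.7, 0.1, -0.3, -0.3, 255]
  ]
}}

```text
clock: 13.6
position: [534.5, -27.1, 159.4]
ee_rot: [0.054, 0.952, 0.3, 0.018]
contact_force: [-0.7, -0.1, -0.5]
gripper_width: 18.5
```

```bash
python3 pol.py;python3 snap.py g -2.2 0 1; python3 - <<'E'
from h import *
s,p,Rm=cur()
for c,(x0,y0,x1,y1) in(("side",(265,190,310,240)),("top",(270,200,320,240))):
    im=cv2.imread(f"pics/{c}_g.png")[y0:y1,x0:x1];a=cv2.resize(im,None,fx=12,fy=12,interpolation=cv2.INTER_CUBIC);b=np.clip(a*1.3,0,255).astype(np.uint8)
    for P in[p+Rm[:,2]*L for L in(52.5,8.5)]:
        q=(proj(c,P)[0]-[x0,y0]+.5)*12-.5;cv2.drawMarker(b,tuple(int(v) for v in q),(255,0,255),0,14)
    q=(proj(c,ST.B(circ(-62,0,0,7)))-[x0,y0]+.5)*12-.5;cv2.polylines(b,[q.astype(np.int32)],True,(0,255,0),1)
    cv2.imwrite(f"pics/g_{c}.png",b)
E
```

```text
bed [-61.46306364  -1.29804281  70.38855131] F bed [-0.43751944  0.70797885 -0.25866358] [-1.35624627  0.13223307 -0.05872128] 18.463046231884398 [-0.13505247  0.37718572 -0.10369542 -0.66559227 -1.192364    0.30749597] 13.6
r 61.476768844874705 g -178.79014621230476 theta -68.70985378769524 toolx az 90.08808713799796 tilt err 0.05587143726085776
[534.46224914 -27.06877393 159.40516069] 18.463046231884398 [-0.72742734 -0.12726661 -0.46283564] 13.6 [-0.13505247  0.37718572 -0.10369542 -0.66559227 -1.192364    0.30749597]
bed [-61.46306364  -1.29804281  70.38855131]
```

View pics/g_side.png

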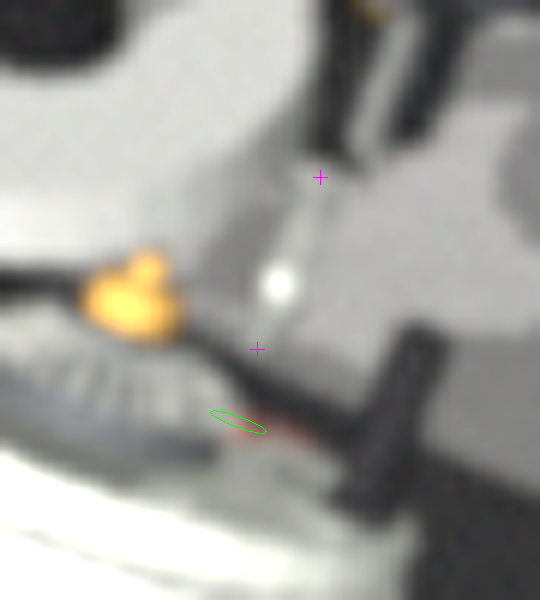

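View pics/g_top.png

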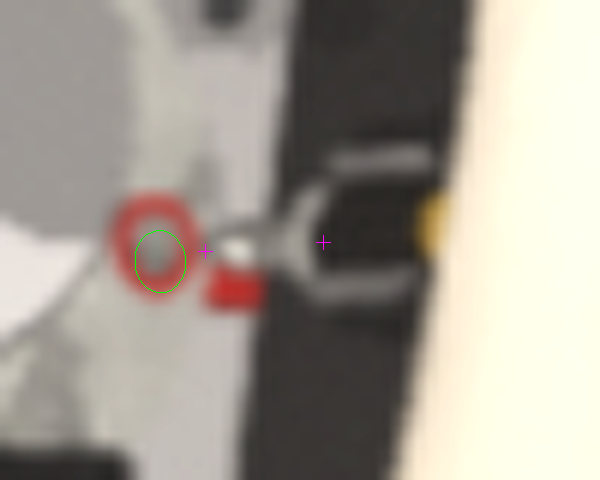

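{"method": "move_arm", "body": {
  "targets": [
    [-0.17, -0.05, 0, 0, 0, 0, 255],
    [-0.17, -0.05, 0.6, 0, 0, 0, 255],
    [-0.17, -0.05, 1.2, 0, 0, 0, 255],
    [-0.17, -0.05, 1.7, 0, 0, 0, 255],
    [-0.17, -0.05, 2.1, 0, 0, 0, 255],
    [-0.17, -0.05, 2.1, 0, 0, 0, 255]
  ]
}}

```text
clock: 14.45
position: [536.9, -14.8, 141.1]
ee_rot: [0.054, 0.952, 0.301, 0.017]
contact_force: [-0.2, -0.4, -0.4]
gripper_width: 18.4
```

```bash
python3 pol.py
```

```text
bed [-61.75281877  -2.34941253  48.28244762] F bed [-0.53750701  0.14503627 -0.11558368] [-1.37658123  0.17328024  0.02549532] 18.445320036293197 [-0.11463506  0.39796772 -0.1213717  -0.67953752 -1.1529275   0.3177933 ] 14.45
r 61.79749481442554 g -177.82120827226572 theta -69.67879172773428 toolx az 90.06085566236769 tilt err 0.07351613287036418
```

{"method": "move_arm", "body": {
  "targets": [
    [-0.05, 0, 0.3, 0, 0, 0, 255],
    [-0.05, 0, 0.6, 0, 0, 0, 255],
    [-0.05, 0, 0.6, 0, 0, 0, 255]
  ]
}}

```text
clock: 14.82
position: [538.1, -11.3, 136.6]
ee_rot: [0.054, 0.952, 0.301, 0.017]
contact_force: [-0.6, 0.7, -0.2]
gripper_width: 18.5
```

```bash
python3 pol.py; python3 snap.py i 0 0 1; python3 - <<'E'
from h import *
s,p,Rm=cur()
for c,(x0,y0,x1,y1) in(("side",(265,190,310,240)),("top",(270,200,320,240))):
    im=cv2.imread(f"pics/{c}_i.png")[y0:y1,x0:x1];a=cv2.resize(im,None,fx=10,fy=10,interpolation=cv2.INTER_CUBIC);b=np.clip(a*1.3,0,255).astype(np.uint8)
    cv2.imwrite(f"pics/i_{c}.png",b)
a,b=cv2.imread("pics/i_side.png"),cv2.imread("pics/i_top.png")
h=max(a.shape[0],b.shape[0]);o=np.zeros((h,a.shape[1]+b.shape[1],3),np.uint8);o[:a.shape[0],:a.shape[1]]=a;o[:b.shape[0],a.shape[1]:]=b;cv2.imwrite("pics/i_both.png",cv2.resize(o,(760,400)))
E
```

```text
bed [-61.38584139  -3.06021721  42.50187672] F bed [ 0.37601494  0.70006713 -0.52253482] [-0.93225367  0.10861823 -0.04114759] 18.461189245972232 [-0.109027    0.403458   -0.12515876 -0.684167   -1.14213474  0.32057796] 14.825
r 61.462073290445296 g -177.1460439230687 theta -70.3539560769313 toolx az 90.0689402016548 tilt err 0.08958435609680278
[538.0584515  -11.3193398  136.60602705] 18.461189245972232 [-0.62557721  0.68416324 -0.21236215] 14.825 [-0.109027    0.403458   -0.12515876 -0.684167   -1.14213474  0.32057796]
bed [-61.38584139  -3.06021721  42.50187672]
```

View pics/i_both.png

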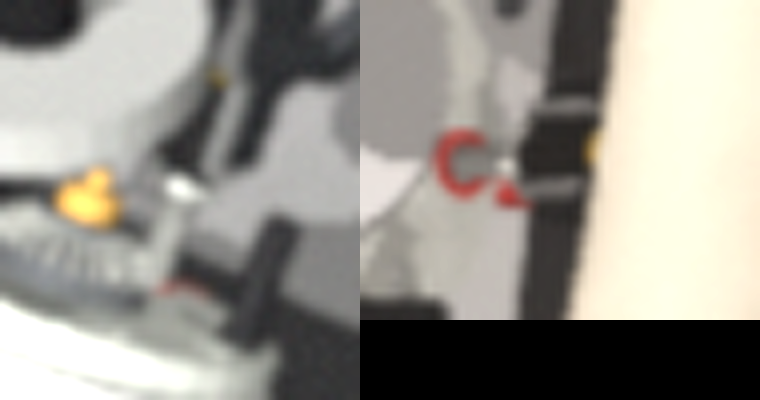

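{"method": "move_arm", "body": {
  "targets": [
    [0.15, 0, 0, 0, 0, 0, 255],
    [0.3, 0, 0, 0, 0, 0, 255],
    [0.45, 0, 0, 0, 0, 0, 255],
    [0.45, 0, 0, 0, 0, 0, 255]
  ]
}}

```text
clock: 15.42
position: [534.0, -11.3, 137.0]
ee_rot: [0.054, 0.952, 0.301, 0.018]
contact_force: [2.8, 0.4, 1.4]
gripper_width: 18.6
```

```bash
python3 pol.py
```

```text
bed [-61.52655881   0.94385899  43.04092175] F bed [ 1.36265523 -2.70165304  0.74034113] [-0.7709689  -0.60890055 -0.49600395] 18.62595414175047 [-0.10958848  0.39683195 -0.13474173 -0.68474651 -1.13855657  0.3234603 ] 15.425
r 61.53379809898468 g 179.1211129648586 theta -66.62111296485861 toolx az 90.0964539615795 tilt err 0.09417010348313153
```

{"method": "move_arm", "body": {
  "targets": [
    [0.05, 0, 0, 0, 0, 0, 255],
    [0.05, 0, 0, 0, 0, 0, 255],
    [-0.1, 0, 0, 0, 0, 0, 255],
    [-0.1, 0, 0.3, 0, 0, 0, 255],
    [-0.1, 0, 0.6, 0, 0, 0, 255],
    [-0.1, 0, 0.8, 0, 0, 0, 255],
    [-0.1, 0, 0.8, 0, 0, 0, 255]
  ]
}}

```text
clock: 16.3
position: [535.1, -6.1, 130.0]
ee_rot: [0.054, 0.952, 0.301, 0.017]
contact_force: [1.6, 4.3, 2.3]
gripper_width: 18.3
```

```bash
python3 pol.py
```

```text
bed [-61.19623321   0.4698741   34.28513642] F bed [ 4.96892577 -1.07975885 -0.67262948] [ 0.52817919 -0.44054801 -0.27493721] 18.272601529979074 [-0.10129202  0.40596349 -0.13997792 -0.69113108 -1.12478084  0.32711518] 16.3
r 61.19803706969682 g 179.5600828263793 theta -67.0600828263793 toolx az 90.06637670088267 tilt err 0.10804469276085936
```

{"method": "move_arm", "body": {
  "targets": [
    [0, 0.08, 0, 0, 0, 0, 255],
    [0, 0.08, 0.3, 0, 0, 0, 255],
    [0, 0.08, 0.5, 0, 0, 0, 255],
    [0, 0.08, 0.5, 0, 0, 0, 255]
  ]
}}

```text
clock: 16.8
position: [535.4, -3.1, 126.2]
ee_rot: [0.054, 0.952, 0.301, 0.017]
contact_force: [1.5, 2.9, 2.6]
gripper_width: 18.7
```

```bash
python3 pol.py
```

```text
bed [-60.89821082   0.5081386   29.51435353] F bed [ 3.99079344 -1.14614583  0.39349143] [ 0.19532243 -0.39273021 -0.26518449] 18.653790520671393 [-0.0958422   0.40974243 -0.14423112 -0.69393101 -1.11526793  0.32835213] 16.8
r 60.90033075746078 g 179.52193141830963 theta -67.02193141830963 toolx az 90.05838242127771 tilt err 0.06180640499295531
```

{"method": "move_arm", "body": {
  "targets": [
    [-0.02, 0.06, 0.3, 0, 0, 0, 255],
    [-0.02, 0.06, 0.6, 0, 0, 0, 255],
    [-0.02, 0.06, 0.9, 0, 0, 0, 255],
    [-0.02, 0.06, 1.0, 0, 0, 0, 255]
  ]
}}

```text
clock: 17.3
position: [536.5, 2.9, 118.2]
ee_rot: [0.054, 0.952, 0.3, 0.017]
contact_force: [1.6, 0.5, 2.1]
gripper_width: 18.3
```

```bash
python3 pol.py
```

```text
bed [-60.55071775   0.15520781  19.4725199 ] F bed [ 1.78836017 -1.55410584  1.35366871] [-0.38724541 -0.26795679 -0.2651905 ] 18.30454769116511 [-0.08554275  0.41917872 -0.15154135 -0.70092109 -1.0965263   0.33271762] 17.3
r 60.550916664909806 g 179.8531357971641 theta -67.35313579716409 toolx az 90.06123998708362 tilt err 0.029039113355485414
```

{"method": "move_arm", "body": {
  "targets": [
    [0, 0.02, 0.3, 0, 0, 0, 255],
    [0, 0.02, 0.6, 0, 0, 0, 255],
    [0, 0.02, 0.9, 0, 0, 0, 255],
    [0, 0.02, 1.1, 0, 0, 0, 255],
    [0, 0.02, 1.1, 0, 0, 0, 255]
  ]
}}

```text
clock: 17.92
position: [537.1, 9.5, 109.3]
ee_rot: [0.054, 0.952, 0.301, 0.017]
contact_force: [3.0, 1.8, -1.9]
gripper_width: 18.7
```

```bash
python3 pol.py
```

```text
bed [-60.21956797   0.24283376   8.33511931] F bed [ 0.59735139 -2.76665182 -2.79114295] [-0.94409501 -0.53226116 -0.44274428] 18.662314620729827 [-0.07487938  0.42981533 -0.15980651 -0.70998019 -1.07652081  0.33887683] 17.925
r 60.22005758122572 g 179.76895759083249 theta -67.2689575908325 toolx az 90.05129057592464 tilt err 0.048555815572065064
```

No seat contact yet; press on in small steps.

{"method": "move_arm", "body": {
  "targets": [
    [-0.03, 0, 0.1, 0, 0, 0, 255],
    [-0.03, 0, 0.2, 0, 0, 0, 255],
    [-0.03, 0, 0.2, 0, 0, 0, 255]
  ]
}}

```text
clock: 18.3
position: [537.3, 10.1, 108.5]
ee_rot: [0.054, 0.952, 0.3, 0.017]
contact_force: [-0.4, -1.8, 4.2]
gripper_width: 18.4
```

```bash
python3 pol.py
```

```text
bed [-60.20108751   0.1228329    7.32525949] F bed [0.93300189 0.14520138 4.52814038] [-0.83178605  0.11711419 -0.01817856] 18.449903903901657 [-0.07365655  0.43097335 -0.1601849  -0.71028105 -1.07482497  0.33978981] 18.3
r 60.20121282233956 g 179.88309518265515 theta -67.38309518265517 toolx az 90.10228865789524 tilt err 0.03328169742738578
```

{"method": "move_arm", "body": {
  "targets": [
    [0, 0, 0.1, 0, 0, 0, 255],
    [0, 0, 0.2, 0, 0, 0, 255],
    [0, 0, 0.2, 0, 0, 0, 255]
  ]
}}

```text
clock: 18.68
position: [537.5, 10.1, 108.4]
ee_rot: [0.053, 0.952, 0.3, 0.018]
contact_force: [-3.1, -5.9, 12.7]
gripper_width: 18.5
```

```bash
python3 pol.py; python3 snap.py j 0 0 1
```

```text
bed [-6.01833099e+01 -4.32034678e-02  7.19957050e+00] F bed [ 2.1638983   2.36071001 13.94610067] [-0.51894086  0.68491139  0.4135064 ] 18.505778084231082 [-0.07293613  0.43091096 -0.16031232 -0.70959271 -1.0737687   0.34107725] 18.675
r 60.18332545346748 g -179.9588693951771 theta -67.54113060482291 toolx az 90.22651643747156 tilt err 0.026065546398215452
[537.5019648   10.12033404 108.37781444] 18.505778084231082 [-3.06073189 -5.91399464 12.66513795] 18.675 [-0.07293613  0.43091096 -0.16031232 -0.70959271 -1.0737687   0.34107725]
bed [-6.01833099e+01 -4.32034678e-02  7.19957050e+00]
```

View pics/zside_j.png

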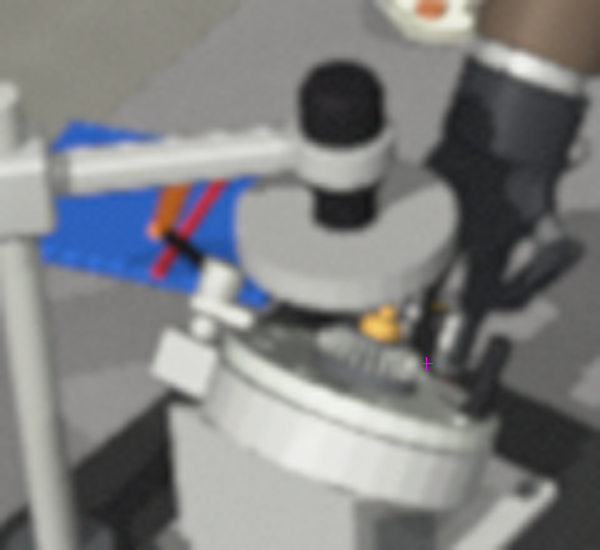

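View pics/ztop_j.png

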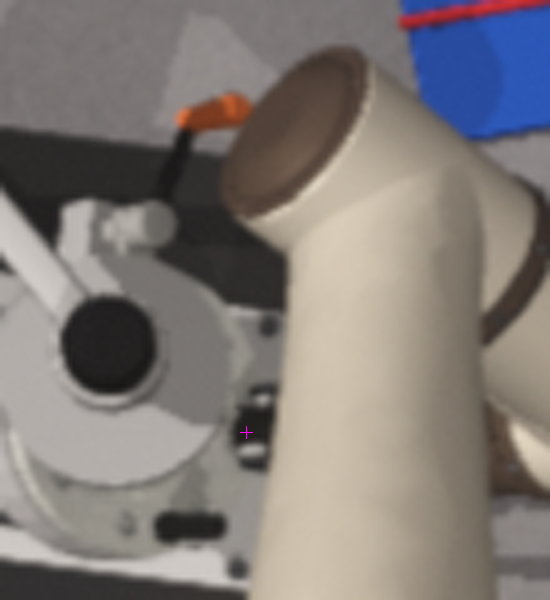

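{"method": "move_arm", "body": {
  "targets": [
    [0, 0, 0.15, 0, 0, 0, 255],
    [0, 0, 0.15, 0, 0, 0, 255],
    [0, 0, -0.15, 0, 0, 0, 255],
    [0, 0, -0.15, 0, 0, 0, 200],
    [0, 0, -0.15, 0, 0, 0, 150],
    [0, 0, -0.15, 0, 0, 0, 150],
    [0, 0, -0.15, 0, 0, 0, 150]
  ]
}}

```text
clock: 19.65
position: [537.1, 11.0, 107.0]
ee_rot: [0.054, 0.952, 0.301, 0.017]
contact_force: [-0.3, -0.3, -0.2]
gripper_width: 35.3
```

```bash
python3 pol.py
```

```text
bed [-60.27747178   0.45699862   5.54951293] F bed [-0.39483646  0.27683256 -0.02449265] [-1.13619595  0.17660989  0.04642396] 35.261046212043695 [-0.07239006  0.43300847 -0.16140781 -0.71182597 -1.07292642  0.34009057] 19.65
r 60.279204140026756 g 179.56561565118847 theta -67.06561565118847 toolx az 90.02968888428535 tilt err 0.10239971894531306
```

{"method": "move_arm", "body": {
  "targets": [
    [0, 0, -2, 0, 0, 0, 150],
    [0, 0, -5, 0, 0, 0, 150],
    [0, 0, -10, 0, 0, 0, 150],
    [0, 0, -15, 0, 0, 0, 150],
    [0, 0, -18, 0, 0, 0, 150]
  ]
}}

```text
clock: 20.27
position: [525.8, -94.2, 258.6]
ee_rot: [0.054, 0.952, 0.3, 0.02]
contact_force: [0.2, -0.5, -0.0]
gripper_width: 35.0
```

```bash
python3 pol.py; python3 snap.py k 0 0.08; python3 - <<'E'
from h import *
o=atz("top",(256.5,203.7),337);print("lens",o,np.stack([ST.ex,ST.ey])@(o-ST.o))
E
```

```text
bed [-60.04591094  -0.44620312 190.43189101] F bed [-0.43179548 -0.28995236  0.25769851] [-1.10617526  0.10150982 -0.02222036] 34.998661478093766 [-0.24897072  0.30582945  0.04676192 -0.61114676 -1.43006691  0.26053004] 20.275
r 60.047568790473704 g -179.57424103346554 theta -67.92575896653443 toolx az 90.15848150446391 tilt err 0.252604448428527
[525.83559501 -94.21541488 258.55175321] 34.998661478093766 [ 0.23038796 -0.53151858 -0.03657345] 20.275 [-0.24897072  0.30582945  0.04676192 -0.61114676 -1.43006691  0.26053004]
bed [-60.04591094  -0.44620312 190.43189101]
lens [543.1396043   75.43290664 337.        ] [12.09891973  1.86335999]
```

View pics/ztop_k.png

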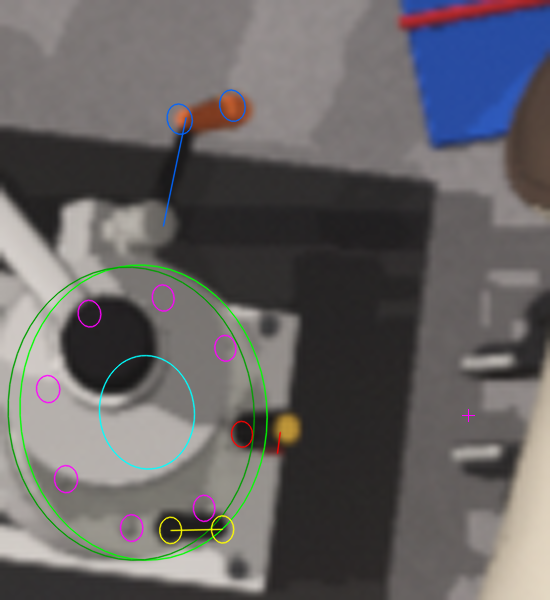

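View pics/zside_k.png

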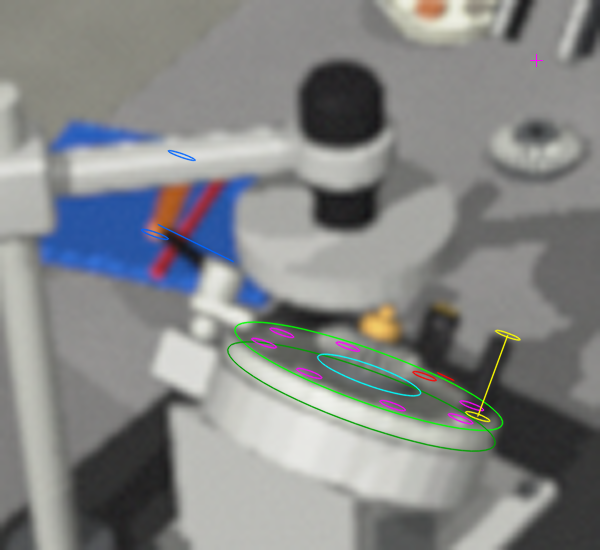

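```bash
python3 - <<'E'
from h import *
for c,box in(("top",(235,135)),("side",(200,150))):
    for h in(42,47,4): print(c,h,(proj(c,ST.B([-62,0,h]))[0]-box+.5)*5-.5)
for ca in(0.08,):
    e=-np.pi/2-ca;k=[25+60*np.cos(e),-92+60*np.sin(e)]
    for h in(150,39):print(k,h,ST.B([*k,h])[0],rel(ST.B([*k,h]),toolR(180-np.degrees(ca))))
for b_ in ([-40,-110,190],):print(rel(ST.B(b_),toolR(180-4.6)))
for c,(x0,y0,x1,y1) in(("side",(275,200,310,235)),("top",(275,210,310,235))):
    im=cv2.imread(f"pics/{c}_k.png")[y0:y1,x0:x1];a=cv2.resize(im,None,fx=14,fy=14,interpolation=cv2.INTER_CUBIC);cv2.imwrite(f"pics/k_{c}.png",np.clip(a*1.4,0,255).astype(np.uint8))
    for h in(42,4,0):print(c,h,(proj(c,ST.B([-62,0,h]))[0]-[x0,y0]+.5)*14)
E
```

```text
top 42 [287.62052343 430.40692327]
top 47 [293.26290875 429.99567745]
top 4 [245.83212747 433.45267467]
side 42 [448.91588564 307.44498579]
side 47 [451.8898589  299.28621973]
side 4 [426.42838646 369.13694761]
[np.float64(20.20511836184964), np.float64(-151.80810237815717)] 150 [686.41558046 -23.27329611 271.46198643] (array([-15.03,   7.97,   4.22]), array([ -0.4,   0.3, -85.2]))
[np.float64(20.20511836184964), np.float64(-151.80810237815717)] 39 [693.73328223  39.9717523  180.53610951] (array([-14.95,   7.99,  15.32]), array([ -0.4,   0.3, -85.2]))
(array([-10.86,   1.96,   0.2 ]), array([ -0.4,   0.3, -85.2]))
side 42 [208.36447979 162.24596022]
side 4 [145.39948209 334.98345331]
side 0 [138.80442397 353.07626436]
top 42 [246.73746562 156.53938514]
top 4 [129.72995691 165.06748908]
top 0 [117.71948635 165.94287343]
```

View pics/k_side.png

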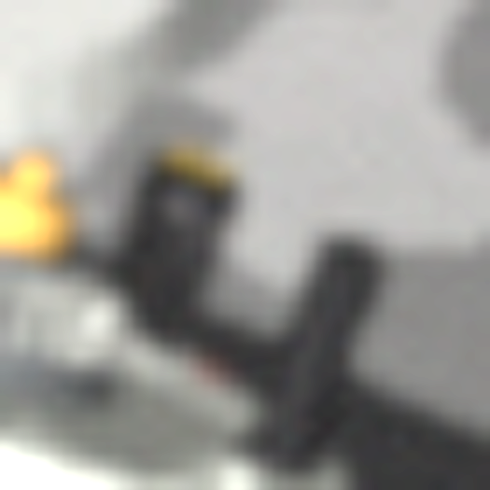

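View pics/k_top.png

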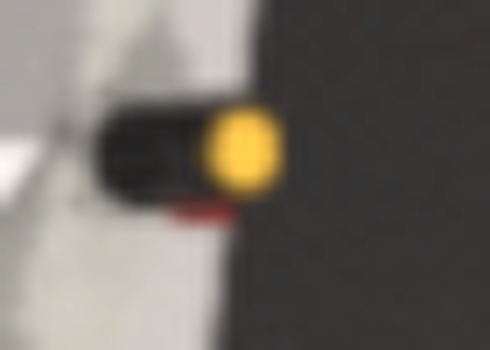

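{"method": "move_arm", "body": {
  "targets": [
    [-6, 1, 0, 0, 0, -10, 150],
    [-12, 4, 0, -0.1, 0.1, -20, 150],
    [-15, 8, 1, -0.4, 0.3, -85.2, 150],
    [-15, 8, 1, -0.4, 0.3, -85.2, 150],
    [-15, 8, 2, -0.4, 0.3, -85.2, 150],
    [-15, 8, 4.2, -0.4, 0.3, -85.2, 150],
    [-15, 8, 4.2, -0.4, 0.3, -85.2, 150],
    [-15, 8, 4.2, -0.4, 0.3, -85.2, 150],
    [-15, 8, 4.2, -0.4, 0.3, -85.2, 150],
    [-15, 8, 4.2, -0.4, 0.3, -85.2, 150],
    [-15, 8, 4.2, -0.4, 0.3, -85.2, 150],
    [-15, 8, 4.2, -0.4, 0.3, -85.2, 150]
  ]
}}

```text
clock: 21.88
position: [684.9, -20.0, 266.7]
ee_rot: [-0.605, 0.737, 0.213, 0.214]
contact_force: [-1.0, 0.1, 0.4]
gripper_width: 35.2
```

```bash
python3 pol.py; python3 snap.py l 0 0.08
```

```text
bed [  19.9331056  -149.93342009  144.32827092] F bed [0.22430234 1.03082365 0.2859794 ] [-1.17939968  0.14216609  0.01632186] 35.19679327698515 [-0.08918302  0.50791791  0.38365486 -0.61741531 -1.46209393  1.53791583] 21.875
r 151.25263356201057 g -82.42714120529895 theta -165.07285879470106 toolx az 175.2199902081382 tilt err 0.4661909875727015
[684.90162196 -20.04755797 266.65995785] 35.19679327698515 [-1.02172711  0.13805601  0.36291515] 21.875 [-0.08918302  0.50791791  0.38365486 -0.61741531 -1.46209393  1.53791583]
bed [  19.9331056  -149.93342009  144.32827092]
```

View pics/ztop_l.png

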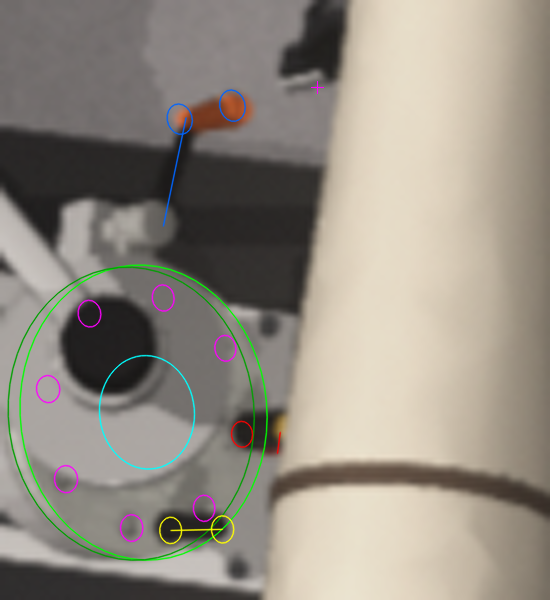

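View pics/side_l.png

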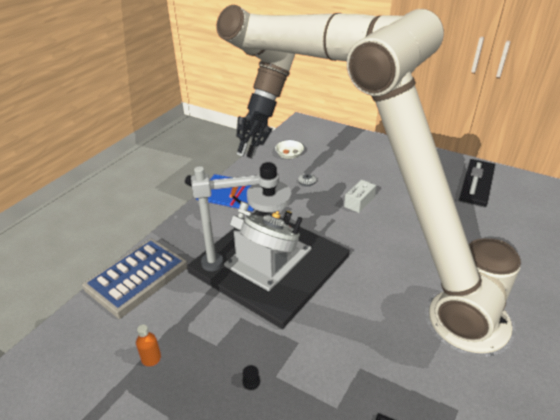

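{"method": "move_arm", "body": {
  "targets": [
    [0, -0.18, 2, 0, 0, 0, 150],
    [0, -0.18, 5, 0, 0, 0, 150],
    [0, -0.18, 7, 0, 0, 0, 150],
    [0, -0.18, 7, 0, 0, 0, 150]
  ]
}}

```text
clock: 22.48
position: [689.9, 21.1, 206.8]
ee_rot: [-0.605, 0.737, 0.214, 0.213]
contact_force: [-1.1, -0.3, -0.1]
gripper_width: 34.9
```

```bash
python3 pol.py; python3 snap.py m 0 0.08 1; python3 - <<'E'
from h import *
s,p,Rm=cur()
for c,(x0,y0,x1,y1) in(("side",(215,140,265,210)),("top",(255,140,310,190))):
    im=cv2.imread(f"pics/{c}_m.png")[y0:y1,x0:x1];a=cv2.resize(im,None,fx=8,fy=8,interpolation=cv2.INTER_CUBIC);b=np.clip(a*1.2,0,255).astype(np.uint8)
    q=(proj(c,p)[0]-[x0,y0]+.5)*8-.5;cv2.drawMarker(b,tuple(int(v) for v in q),(255,0,255),0,14)
    cv2.imwrite(f"pics/m_{c}.png",b)
E
```

```text
bed [  19.53812431 -150.17060282   71.58320678] F bed [-0.44565123  1.06368508  0.13377494] [-1.08914055  0.08025813  0.05361609] 34.850062100507714 [-0.03045343  0.54286302  0.29762366 -0.63197915 -1.33469065  1.56159036] 22.475
r 151.43628446921252 g -82.58710508014629 theta -164.91289491985373 toolx az 175.19313838624643 tilt err 0.7156279534946728
[689.89578084  21.0521097  206.84413789] 34.850062100507714 [-1.10741344 -0.31660152 -0.14603303] 22.475 [-0.03045343  0.54286302  0.29762366 -0.63197915 -1.33469065  1.56159036]
bed [  19.53812431 -150.17060282   71.58320678]
```

View pics/m_side.png

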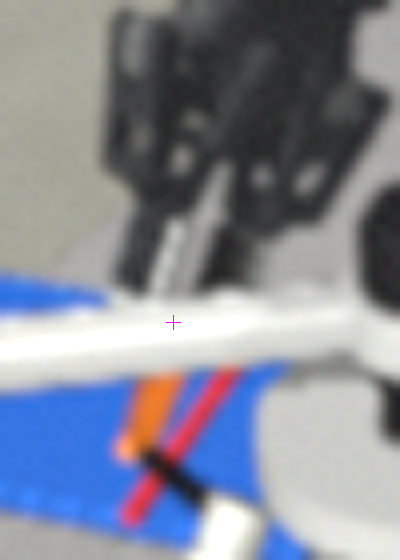

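View pics/m_top.png

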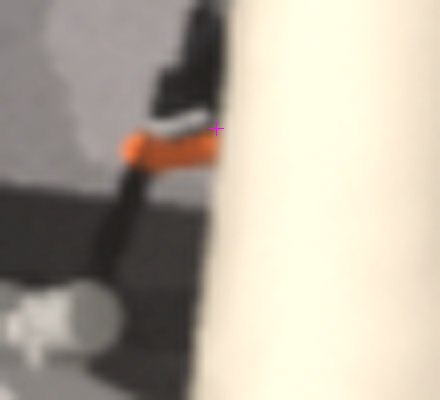

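{"method": "move_arm", "body": {
  "targets": [
    [0, -0.15, 1, 0, 0, 0, 150],
    [0, -0.15, 2.2, 0, 0, 0, 150],
    [0, -0.15, 3.2, 0, 0, 0, 150],
    [0, -0.15, 3.2, 0, 0, 0, 150]
  ]
}}

```text
clock: 23.08
position: [693.6, 38.4, 181.7]
ee_rot: [-0.605, 0.737, 0.213, 0.213]
contact_force: [-0.0, 0.1, -1.1]
gripper_width: 35.1
```

```bash
python3 pol.py
```

```text
bed [  19.63851099 -151.84772349   40.8715712 ] F bed [-0.60462062  0.02839328 -0.96566763] [-1.15857521  0.15181866 -0.01492921] 35.08774735910658 [-0.00593862  0.56270257  0.2700631  -0.64122259 -1.2803079   1.57167312] 23.075
r 153.11238435260273 g -82.63082462741433 theta -164.8691753725857 toolx az 175.22275889913544 tilt err 0.591247006511919
```

Close on the knob.

{"method": "move_arm", "body": {
  "targets": [
    [0, 0, 0.1, 0, 0, 0, 200],
    [0, 0, 0.1, 0, 0, 0, 255],
    [0, 0, 0.1, 0, 0, 0, 255],
    [0, 0, 0.1, 0, 0, 0, 255],
    [0, 0, 0.1, 0, 0, 0, 255]
  ]
}}

```text
clock: 23.7
position: [694.8, 37.3, 182.5]
ee_rot: [-0.605, 0.737, 0.211, 0.215]
contact_force: [2.2, -4.3, -0.6]
gripper_width: 15.4
```

```bash
python3 pol.py;python3 - <<'E'
from h import *
s,p,Rm=cur();b=ST.Rb.T@(p-ST.bo);d=b[:2]-[25,-92];print("lever r",np.hypot(*d),"clamp",-np.pi/2-np.arctan2(d[1],d[0]))
E
```

```text
bed [  19.28833327 -153.17910735   42.04662822] F bed [-3.67749118 -2.68255459  1.80011928] [-2.47827421 -0.37006864 -0.32926446] 15.42491663970662 [-0.00681434  0.56206031  0.27108807 -0.64010447 -1.27777465  1.5721738 ] 23.7
r 154.38872604539893 g -82.82308098884904 theta -164.67691901115091 toolx az 175.28384805851528 tilt err 0.33739334056968223
lever r 61.44514881879482 clamp 0.09308992628866308
```

{"method": "move_arm", "body": {
  "targets": [
    [0.84, 0.06, 0, 0, 0, 8, 255],
    [1.66, 0.23, 0, 0, 0, 16, 255],
    [2.45, 0.52, 0, 0, 0, 24, 255],
    [3.19, 0.92, 0, 0, 0, 32, 255],
    [3.87, 1.41, 0, 0, 0, 40, 255],
    [3.87, 1.41, 0, 0, 0, 40, 255]
  ]
}}

```text
clock: 24.45
position: [672.2, 9.1, 161.0]
ee_rot: [-0.317, 0.899, 0.273, 0.128]
contact_force: [-2.1, -4.7, 0.4]
gripper_width: 15.5
```

```bash
cat > lev.py <<'E'
from h import *
s,p,Rm=cur();b=ST.Rb.T@(p-ST.bo);d=b[:2]-[25,-92];print("lever r",np.hypot(*d),"clamp",-np.pi/2-np.arctan2(d[1],d[0]) if np.arctan2(d[1],d[0])<0 else 1.5*np.pi-np.arctan2(d[1],d[0]))
print("F tool",Rm.T@s["contact_force"])
E
python3 pol.py; python3 lev.py
```

```text
bed [ -18.12905552 -133.96246774   42.03314213] F bed [-3.81310393  1.51870268  3.18543248] [-2.12721202  0.52687642  0.35330033] 15.464614224827129 [-0.05138961  0.55896347  0.20960696 -0.64769995 -1.26075272  0.94508665] 24.45
r 135.18359891734596 g -97.70698033761468 theta -149.79301966238535 toolx az 135.21920130854068 tilt err 0.5819783307744796
lever r 60.17444746955924 clamp 0.7991071046765099
F tool [ 3.7943127  -1.5812131  -3.17744485]
```

{"method": "move_arm", "body": {
  "targets": [
    [0.84, 0.06, 0, 0, 0, 8, 255],
    [1.66, 0.23, 0, 0, 0, 16, 255],
    [2.44, 0.52, 0, 0, 0, 24, 255],
    [3.18, 0.91, 0, 0, 0, 32, 255],
    [3.34, 1.02, 0, 0, 0, 34, 255],
    [3.34, 1.02, 0, 0, 0, 34, 255]
  ]
}}

```text
clock: 25.2
position: [639.8, 0.1, 152.2]
ee_rot: [-0.041, 0.952, 0.299, 0.042]
contact_force: [-5.1, -3.8, 3.7]
gripper_width: 15.5
```

```bash
python3 pol.py; python3 lev.py
```

```text
bed [ -33.60831326 -102.86113909   42.03125644] F bed [-1.50562501  4.58916229  5.52406514] [-1.33491827  0.94824918  0.98863951] 15.496912279920574 [-0.07001791  0.52516186  0.12577418 -0.65648634 -1.23299992  0.4010138 ] 25.2
r 108.21244224215329 g -108.0940164190912 theta -139.4059835809088 toolx az 101.36406147861324 tilt err 0.6693077003883828
lever r 59.606197044082464 clamp 1.387557700317462
F tool [ 4.85369733 -0.54401724 -5.47615561]
```

{"method": "move_arm", "body": {
  "targets": [
    [0.2, 0.0, 0, 0, 0, 2, 255],
    [0.4, 0.01, 0, 0, 0, 3, 255],
    [0.4, 0.01, 0, 0, 0, 3, 255]
  ]
}}

```text
clock: 25.58
position: [639.6, -0.3, 151.9]
ee_rot: [-0.015, 0.953, 0.299, 0.038]
contact_force: [3.7, -2.5, 0.5]
gripper_width: 15.4
```

```bash
python3 pol.py; python3 lev.py
```

```text
bed [ -34.07715203 -102.70471949   42.05741386] F bed [-1.41456173 -3.93127811  1.64001709] [-1.57770895 -0.95199903 -0.52826439] 15.443923762286769 [-0.07049716  0.5213      0.11904126 -0.65826682 -1.22230182  0.35123354] 25.575
r 108.2104971625553 g -108.35570666308521 theta -139.14429333691476 toolx az 98.35854347152072 tilt err 0.19634496700749693
lever r 60.039161479427335 clamp 1.3915422828534778
F tool [-3.68025655 -1.96669009 -1.65330889]
```

{"method": "move_arm", "body": {
  "targets": [
    [0.2, 0.0, 0, 0, 0, 0, 255],
    [0.4, 0.0, 0, 0, 0, 0, 255],
    [0.4, 0.0, 0, 0, 0, 0, 255]
  ]
}}

```text
clock: 25.95
position: [639.5, -0.4, 152.0]
ee_rot: [-0.014, 0.953, 0.299, 0.042]
contact_force: [13.1, -1.6, -2.4]
gripper_width: 15.2
```

```bash
python3 pol.py; python3 lev.py
```

```text
bed [ -34.09721268 -102.61840126   42.1415638 ] F bed [ -1.39185287 -13.14616209  -1.90497226] [-1.78973102 -2.74399352 -1.76472678] 15.195195961575626 [-0.0706478   0.51718172  0.11262154 -0.66046046 -1.21179783  0.35483866] 25.95
r 108.13489810731532 g -108.3801980822191 theta -139.11980191778088 toolx az 98.43779197719537 tilt err 0.38149856302612223
lever r 60.04357577102726 clamp 1.3930164108014114
F tool [-12.78683634  -3.30792989   1.98548926]
```

{"method": "move_arm", "body": {
  "targets": [
    [-0.45, 0, 0, 0, 0, 0, 255],
    [-0.45, 0, 0, 0, 0, 0, 255],
    [-0.45, 0, 0, 0, 0, 0, 200],
    [-0.45, 0, 0, 0, 0, 0, 150],
    [-0.45, 0, 0, 0, 0, 0, 150],
    [-0.45, 0, 0, 0, 0, 0, 150],
    [-0.45, 0, -2, 0, 0, 0, 150],
    [-0.45, 0, -5, 0, 0, 0, 150],
    [-0.45, 0, -10, 0, 0, 0, 150],
    [-0.45, 0, -15, 0, 0, 0, 150],
    [-0.45, 0, -20, 0, 0, 0, 150],
    [-0.45, 0, -24, 0, 0, 0, 150],
    [-0.45, 0, -24, 0, 0, 0, 150]
  ]
}}

```text
clock: 27.58
position: [624.1, -140.6, 352.0]
ee_rot: [-0.015, 0.954, 0.298, 0.039]
contact_force: [1.0, 0.4, -0.8]
gripper_width: 35.0
```

```bash
python3 pol.py; python3 snap.py n 0 1.4
```

```text
bed [ -34.9414639  -103.40022257  286.97976751] F bed [ 0.02266285 -0.95793552 -0.93685651] [-1.10232882  0.11841709  0.00866509] 35.03614365316301 [-0.27950116  0.44198019  0.47939109 -0.60628042 -1.69526045  0.26009579] 27.575
r 109.14445440503518 g -108.6713685732795 theta -138.8286314267205 toolx az 98.39144660571046 tilt err 0.0353172891031747
[ 624.10598084 -140.63116891  352.03846289] 35.03614365316301 [ 1.01548327  0.44213652 -0.75442905] 27.575 [-0.27950116  0.44198019  0.47939109 -0.60628042 -1.69526045  0.26009579]
bed [ -34.9414639  -103.40022257  286.97976751]
```

View pics/ztop_n.png

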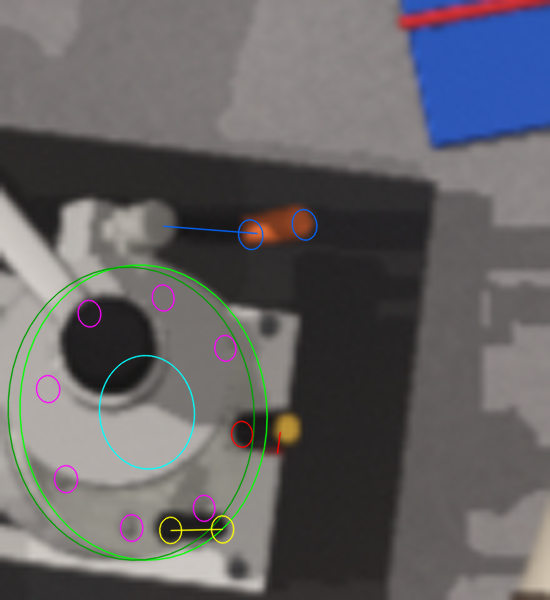

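View pics/zside_n.png

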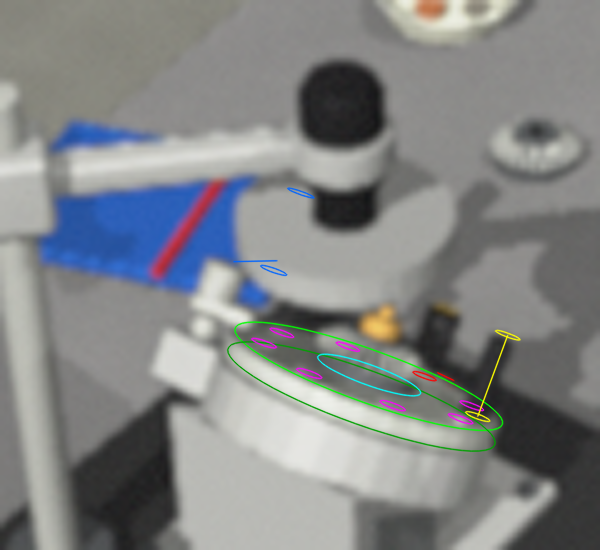

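View pics/side_n.png

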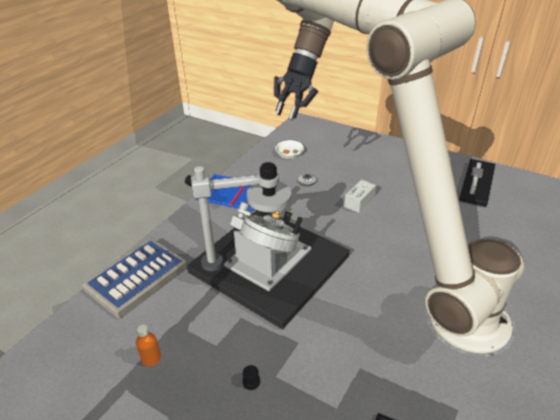

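```bash
python3 - <<'E'
from h import *
for c in("top","side"):
    a=cv2.imread(f"pics/{c}_k.png");b=cv2.imread(f"pics/{c}_n.png")
    for nm,t in(("spare","spare_gear"),("loupe","loupe"),("cleaner","cleaner")):
        r=arm.tip_of(t,c);print(c,t,[(np.round(q["uv"],1).tolist(),round(q["score"],2)) for q in r[:1]])
print(arm.job_done())
E
```

```text
top spare_gear []
top loupe [([137.4, 274.6], 0.46)]
top cleaner [([114.2, 191.9], 0.59)]
side spare_gear [([305.2, 178.3], 0.49)]
side loupe [([249.9, 379.1], 0.91)]
side cleaner [([149.4, 361.2], 0.73)]
the job is handed in; nothing more can be done
None
```

The job is done and handed in at about 28 s of the 72 s allowed. No verdict came back.

**What I did**
- I turned the faceplate about 116° clockwise by its handle. It stopped about 3° short (roughly 3 mm at the hole).
- I took the lock pin from its block, slanted it 35° and put its nose in the red-ringed hole. With the nose I drew the plate the rest of the way, then pushed the pin home.
- I swung the clamp lever clockwise to its stop, let go, and backed the arm well clear.

**Last checks**
- **Pin:** it stopped hard at about 14 N, at the depth where the collar should seat. My depth reading was about 1 mm deeper than calculated, within the calibration error. In the final pictures the yellow end is where it should be for a seated pin. The collar itself could not be seen clearly.
- **Clamp lever:** the tool read 1.393 rad at a firm stop (about 13 N, no further movement), and the final top picture agrees with 1.40.
- **Bystanders:** the loupe and cleaner came out within about 4 pixels of their first positions. The spare gear was not found in the last top picture. In the side view it was within about 3 pixels of a low-scoring early detection, and by eye it had not moved.
- **Microscope:** it looks unchanged in the pictures, and I felt no unexpected contact.
- **Disagreement:** the plate's centre as felt by the arm was about 1.5 mm from my first camera fit. I corrected for this before inserting the pin.

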